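# Put the steel measures back in their graded stand

### The job

The four steel spirit and wine measures have come back from the glass washer: line them up again by size in the wooden stand, from the smallest in the smallest well to the largest in the largest well, each one open end up and fully down in its well. Leave the bottle and the stemmed goblet standing where they are.

Things in the scene. Friction and masses are not known exactly. Their poses are not given: they have to be found in the camera images.
- measure_25: The smallest of four plain stainless steel thimble measures: a slightly flared, hollow round cup, open at the top, no handle, 40 mm tall, 34 mm across the mouth (rolled rim 36 mm), 30 mm across just above the foot; the lowest 6 mm tapers in to a flat foot 22 mm across. Walls 2 mm, floor 3 mm. Loose, stands upright. Origin: centre of the underside, z up.
- measure_50: The second smallest of four plain stainless steel thimble measures: a slightly flared, hollow round cup, open at the top, no handle, 50 mm tall, 44 mm across the mouth (rolled rim 46 mm), 40 mm across just above the foot; the lowest 6 mm tapers in to a flat foot 32 mm across. Walls 2 mm, floor 3 mm. Loose, stands upright. Origin: centre of the underside, z up.
- measure_125: The second largest of four plain stainless steel thimble measures: a slightly flared, hollow round cup, open at the top, no handle, 70 mm tall, 54 mm across the mouth (rolled rim 56 mm), 50 mm across just above the foot; the lowest 6 mm tapers in to a flat foot 42 mm across. Walls 2 mm, floor 3 mm. Loose, stands upright. Origin: centre of the underside, z up.
- measure_250: The largest of four plain stainless steel thimble measures: a slightly flared, hollow round cup, open at the top, no handle, 98 mm tall, 64 mm across the mouth (rolled rim 66 mm), 60 mm across just above the foot; the lowest 6 mm tapers in to a flat foot 52 mm across. Walls 2 mm, floor 3 mm. Loose, stands upright. Origin: centre of the underside, z up.
- well_25 (a point): Floor centre of the smallest well in the wooden stand: round, flat-floored, 38 mm across, 12 mm deep, brass collar round its mouth, -96 mm from the stand's middle along the row. y runs along the row towards the largest well, z up. The dark wooden measure stand is a block 100 x 262 mm, 22 mm thick, fixed, turned any way round; its wells lie in one row by size.
- well_50 (a point): Floor centre of the second smallest well in the wooden stand: round, flat-floored, 48 mm across, 12 mm deep, brass collar round its mouth, -47 mm from the stand's middle along the row. y runs along the row towards the largest well, z up. Well floors are 10 mm and the stand's top 22 mm above the counter.
- well_125 (a point): Floor centre of the second largest well in the wooden stand: round, flat-floored, 58 mm across, 12 mm deep, brass collar round its mouth, +12 mm from the stand's middle along the row. y runs along the row towards the largest well, z up. A shelf of glasses overhangs the back of the counter: front edge at x = 0.70 m, underside 255 mm up; keep the arm clear of it.
- well_250 (a point): Floor centre of the largest well in the wooden stand: round, flat-floored, 68 mm across, 12 mm deep, brass collar round its mouth, +81 mm from the stand's middle along the row. y runs along the row towards the largest well, z up.
- bottle: Amber corked bottle standing on the counter, 250 mm tall, body 60 mm across. A bystander: leave it standing where it is. Origin: centre of the underside, z up.
- goblet: Small stemmed clear glass goblet standing on the counter beside the work, 114 mm tall, 53 mm across. A bystander: leave it standing where it is. Origin: centre of the underside, z up.
Mind the look-alikes: they are no part of the job. What is shaped like the measure_50 but green is not meant. Leave any green look-alike of the measure_250 alone.

How it is judged:
At the end, for the whole second after the job is handed in: Each of the four measures stands upright (within 0.08 rad) in the well of its own size, its centre within 7 mm of the well's centre and its foot on the well's floor (underside less than 13.5 mm above the counter), released and at rest (horizontal distance between measure_25 and well_25 below 0.007 m and height (world z) of each of measure_25, measure_50, measure_125, measure_250 below 0.0135 m and angle between each of measure_25, measure_50, measure_125, measure_250's own z axis and vertical below 0.08 rad and linear speed of each of measure_25, measure_50, measure_125, measure_250 below 0.02 m/s and horizontal distance between measure_50 and well_50 below 0.007 m and horizontal distance between measure_125 and well_125 below 0.007 m and horizontal distance between measure_250 and well_250 below 0.007 m); the robot touches nothing.
It fails at once if the bottle is knocked over or shifted more than 40 mm (distance of bottle from where it was at the start of the episode above 0.04 m or angle between bottle's own z axis and vertical above 0.35 rad).
It fails at once if the goblet is knocked over or shifted more than 40 mm (distance of goblet from where it was at the start of the episode above 0.04 m or angle between goblet's own z axis and vertical above 0.35 rad).
It also fails if it takes over 112 s, if anything falls off the work surface, if the arm or the gripper's body presses on something with over 40 N, if the wrist force passes 120 N, or if a joint passes its speed limit or range.

### The arm

A 6-joint arm with a two-finger parallel gripper is mounted at the origin on a cart in front of the work surface, level with it; the furniture and walls round the work are solid. World frame = base frame: x ahead of the robot, y to its left, z up, the work surface at z = 0. Lengths are in m, angles in rad, forces in N, time in s.
With the tool pointing down it reaches from about 0.25 to 0.775 m from the base axis. Payload 4 kg.
Tool frame: the origin (TCP) lies where the fingers leave the gripper's body, on its centre line; the fingertips stand arm.tip_reach ahead of it and the grasp point (between the pads) lies 54 mm ahead of it (arm.tip_reach is the distance from the TCP to the fingertips, in m); z points along the fingers, y is the direction in which the jaws open and shut (so a half turn about z gives the same grasp; the last joint's range is limited). The gripper opens to 85 mm and grips with 20 to 120 N. Pads are 22 mm wide; open, the fingers measure 114 mm over their backs; the gripper's body (76 mm by 85 mm) begins 54 mm behind the grasp point. The pads swing forward as they close: fully open they stand 13 mm farther back than shut.
Start: joints at [1.119, 0.087, 1.371, -0, 1.684, -0.103], TCP at [0.188, 0.517, 0.304] pointing down, gripper open.
Joint ranges: [-3.1, 3.1], [-0.76, 2.03], [0.27, 2.55], [-1.08, 4.22], [0.17, 2.65], [-2.57, 2.57]. Speed limits (rad/s): [2.79, 2.79, 3.14, 3.14, 3.14, 3.14].

### API

Orientations are given as a unit quaternion [w, x, y, z].
In Python, from station import arm gives the robot as it stands.
- The arm moves only by the tool arm_command, never from a script. Its argument "increments" is a list of rows, each a list of 6 numbers: the shift along the world's x, y, z in cm, then the turn, a rotation vector about the world's x, y, z in degrees. A call has 1 to 12 rows; each row shifts and turns the commanded pose from where the row before left it; what a row does not reach is not made up. A row lasts 1/10 s, in which the tool goes at most 50 mm and 8.59 degrees, less where a joint would pass 70% of its speed; a pose out of reach is approached as far as the arm can. A call is refused whole if a number of a shift passes 5 or a number of a turn 8.59, either way. A call with a gripper value outside its range is refused whole. "gripper" is the opening, from 0 (shut) to 1 (fully open), set as the call begins (left out, the last holds). The fingers move at their own pace and stop on an object; the grip force is fixed at half the most. Time passes only in rows, so rows that do not move let the fingers close. It gives the time, the measured TCP pose, the force and the opening at its end, in the units of the state.
- arm.sense(): the state, without advancing time (a new reading comes with each control period).
- arm.get_image(name): name is "side" or "top" or "wrist"; returns (picture, depth): 384x512x3 uint8, red, green, blue; 384x512 float32, m along the optical axis (not along the pixel's ray), 0 where there is no reading.
- arm.get_calibration(name): a dict with "camera_matrix" (3x3 intrinsics, pixels), "distortion" ([k1, k2, p1, p2, k3] as OpenCV has them; the pictures are not rectified), "extrinsics" (4x4, takes a point from world to camera coordinates). Camera axes: x right, y up, looking along -z (the intrinsics and any distortion apply to the point x, -y, -z); pixel columns grow to the right and rows downward; lengths in m; the calibration is good to about 2 mm. A picture is of the moment at which its call begins: read the wrist's pose just before it. get_calibration takes no time and is no camera call; for the wrist camera it gives the pose at the moment of the call.
- arm.hand_in(): hands the job in, once; it reports no verdict.
The state is a dict: "clock": time; "joints": joint angles; "joint_velocities": joint speeds; "joint_efforts": joint torques, N m; "eef_pos": TCP position; "ee_rot": TCP orientation; "contact_force": force on the tool from outside, world axes, zero at the start; "wrist_torque": the same for the moment, N m; "grip_width": opening from 0.0 (shut) to 1.0 (fully open).
Only numpy, scipy, OpenCV 4.12 (cv2) and the standard library are available. Lean on these libraries where they do the work, as an engineer would, in place of code of your own. Each camera call takes 0.05 s, during which the arm holds its last target.

## Working session

There is one attempt and no reset: what is moved stays moved. The work goes in short steps, Python scripts to look and compute and a tool call to move; the robot and the scene stay as the last step left them, time stands still between calls to the robot, and variables do not carry over. Pictures are saved under pics/ and viewed, and the job is handed in when it is done.

Besides the shell and the picture viewer there is one more tool, called after ">>>" by a JSON object that holds its "fn" and its "kwargs", one argument or row to a line. arm_command: Moves the arm, as the interface text tells. Its arguments: {"type":"object","properties":{"increments":{"type":"array"},"gripper":{"type":"number"}},"required":["increments"]}

```bash
ls; mkdir -p pics; python3 - <<'E'
from station import arm
import cv2,numpy as np
print(arm.sense()); print(arm.tip_reach)
for n in ["side","top","wrist"]:
    p,d=arm.get_image(n); cv2.imwrite(f"pics/{n}0.png",p[:,:,::-1]); np.save(f"pics/{n}0.npy",d)
    c=arm.get_calibration(n); print(n,c)
    np.savez(f"pics/{n}0c.npz",**c)
E
```

```text
pics
{'clock': 0.0, 'joints': array([ 1.11889134e+00,  8.79684657e-02,  1.37230526e+00, -7.66203237e-06,
        1.68357716e+00, -1.03105375e-01]), 'joint_velocities': array([ 4.64678716e-04, -9.61153382e-04,  1.84600015e-03, -5.85229544e-05,
        2.35196454e-03,  7.39378961e-04]), 'joint_efforts': array([-2.87898524e-05, -3.51868451e+01, -3.13271070e+01, -2.36011419e-04,
        1.08675304e-02,  6.90766143e-06]), 'eef_pos': array([0.18783165, 0.51656718, 0.3027057 ]), 'ee_rot': array([-3.05667398e-04,  1.73517390e-01,  9.84830158e-01, -1.08695950e-03]), 'contact_force': array([-0.25021483,  0.24370753,  0.01645011]), 'wrist_torque': array([0.02897584, 0.08097737, 0.04025283]), 'grip_width': 0.9998614847258507}
0.0726
side {'camera_matrix': array([[437.16157906,   0.        , 254.94896033],
       [  0.        , 437.16157906, 188.24982627],
       [  0.        ,   0.        ,   1.        ]]), 'distortion': array([-0.02351901,  0.        ,  0.        ,  0.        ,  0.        ]), 'extrinsics': array([[ 0.43540395, -0.90007403, -0.01703349, -0.27386623],
       [ 0.47616415,  0.2142
[... 503 characters left out ...]
 [ 0.99154389, -0.02186005,  0.1279174 , -0.55159161],
       [-0.12754175,  0.01779752,  0.99167351, -1.41012184],
       [ 0.        ,  0.        ,  0.        ,  1.        ]])}
wrist {'camera_matrix': array([[266.57544186,   0.        , 258.41833437],
       [  0.        , 266.57544186, 191.86940636],
       [  0.        ,   0.        ,   1.        ]]), 'distortion': array([0.02196448, 0.        , 0.        , 0.        , 0.        ]), 'extrinsics': array([[ 0.34175991,  0.93978605, -0.00152714, -0.54829148],
       [-0.90719129,  0.32948146, -0.26162175,  0.03393658],
       [-0.2453653 ,  0.09079724,  0.96516928, -0.37907508],
       [ 0.        ,  0.        ,  0.        ,  1.        ]])}
```

View pics/top0.png

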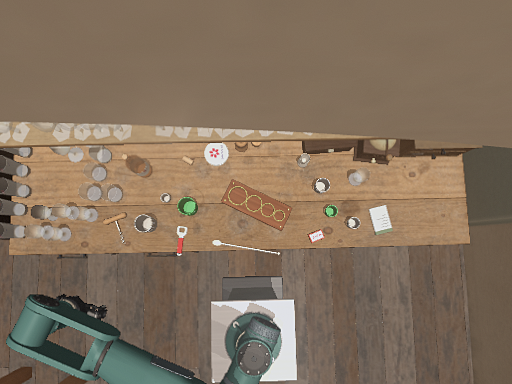

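View pics/side0.png

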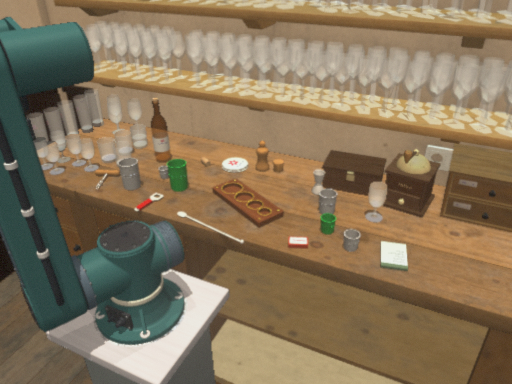

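View pics/wrist0.png

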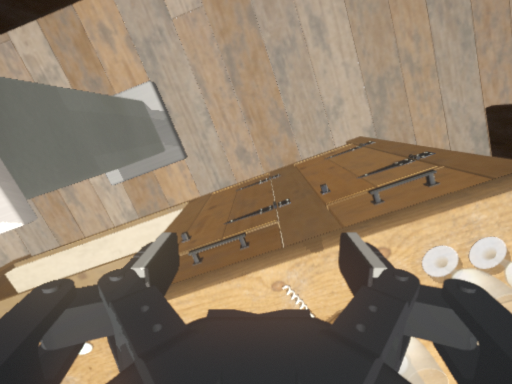

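```bash
python3 - <<'E'
import cv2
p=cv2.imread("pics/top0.png")
cv2.imwrite("pics/tA.png",cv2.resize(p[150:250,110:300],None,fx=4,fy=4,interpolation=cv2.INTER_CUBIC))
cv2.imwrite("pics/tB.png",cv2.resize(p[140:240,280:400],None,fx=6,fy=6,interpolation=cv2.INTER_CUBIC)[:600])
p=cv2.imread("pics/side0.png")
cv2.imwrite("pics/sA.png",cv2.resize(p[90:250,90:290],None,fx=4,fy=4,interpolation=cv2.INTER_CUBIC)[:600])
E
```

```text
(no output)
```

View pics/tA.png

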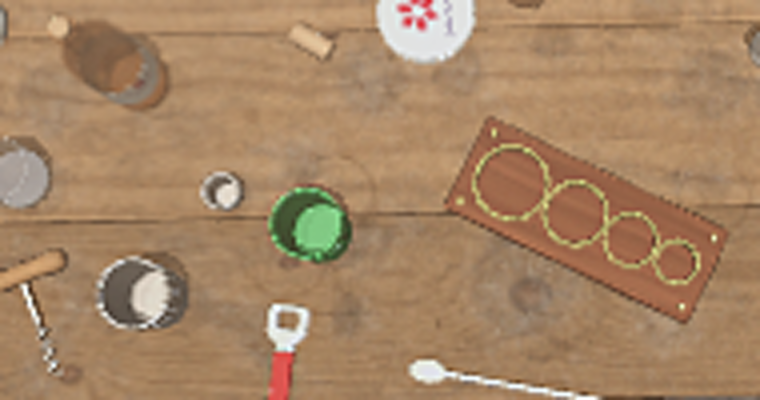

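View pics/tB.png

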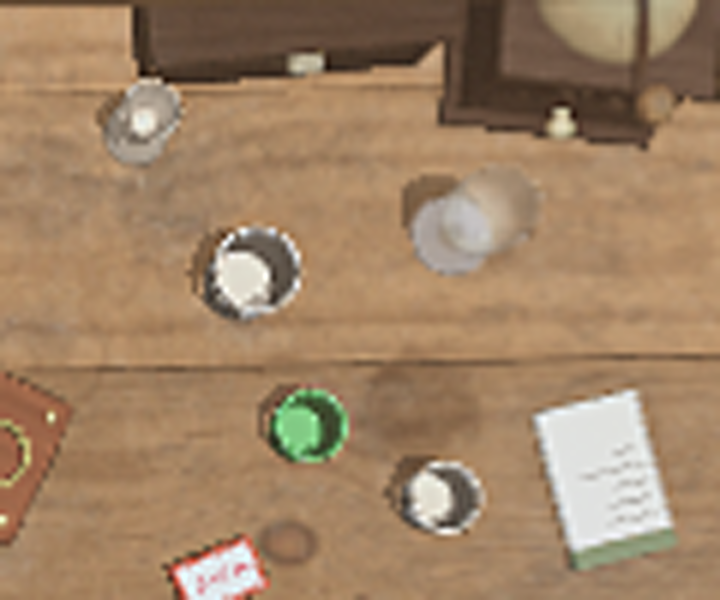

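View pics/sA.png

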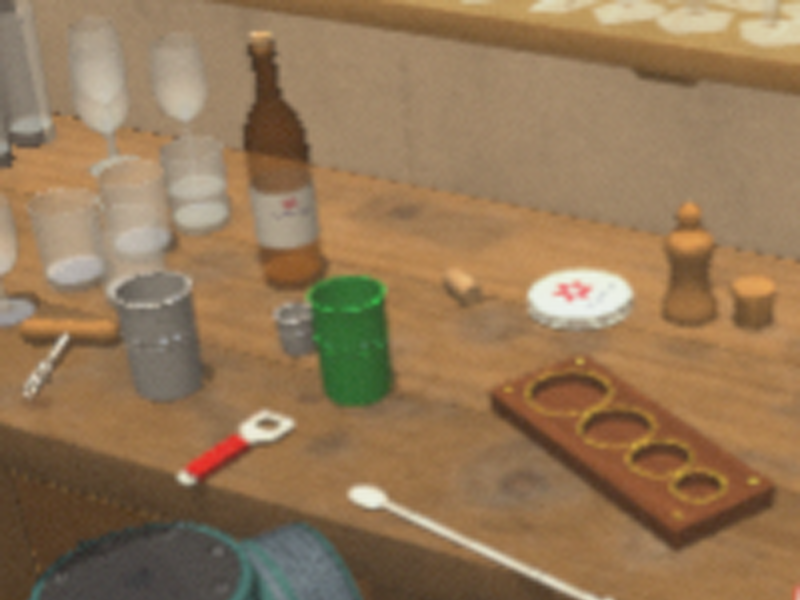

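```bash
cat > h.py <<'E'
import numpy as np,cv2
def ray(c,uv):
    K=c["camera_matrix"];D=c["distortion"];T=c["extrinsics"]
    x,y=cv2.undistortPoints(np.array([[uv]],float),K,D)[0,0]
    d=np.array([x,-y,-1.0]);R=T[:3,:3];o=-R.T@T[:3,3]
    return o,R.T@d
def atz(c,uv,z):
    o,d=ray(c,uv); return o+d*(z-o[2])/d[2]
def proj(c,P):
    T=c["extrinsics"];P=np.atleast_2d(P);q=P@T[:3,:3].T+T[:3,3]
    q=q*[1,-1,-1]
    return cv2.projectPoints(q.reshape(-1,1,3),np.zeros(3),np.zeros(3),c["camera_matrix"],c["distortion"])[0][:,0]
def stand(pts):
    # rigid fit of well centres (order 25,50,125,250)
    s=np.array([-.096,-.047,.012,.081]);pts=np.array(pts)
    m=pts.mean(0);sc=s-s.mean()
    d=(sc[:,None]*(pts-m)).sum(0);d/=np.linalg.norm(d)
    c=m-d*s.mean()
    return c,d,c+s[:,None]*d
E
python3 - <<'E'
from h import *
c=dict(np.load("pics/top0c.npz")); dep=np.load("pics/top0.npy")
A=lambda X,Y:((X+.5)/4-.5+110,(Y+.5)/4-.5+150)
B=lambda X,Y:((X+.5)/6-.5+280,(Y+.5)/6-.5+140)
for n,p,z in [("250",A(137,293),.098),("25",A(221,190),.04),("green250",A(308,222),.098),("bottlefoot",A(135,80),0.01),("125",B(257,270),.07),("50",B(444,497),.05),("green50",B(310,425),.05),("gobletfoot",B(455,230),0.0),("smallglass",B(140,125),.0),("corkscrew",A(30,265),.01)]:
    print(n,np.round(p,1),atz(c,p,z).round(4))
w=[atz(c,A(*p),.022)[:2] for p in [(677,262),(631,240),(576,213),(511,182)]]
cc,d,ww=stand(w);print(np.round(w,4));print(cc,d,np.degrees(np.arctan2(d[1],d[0])));print(ww.round(4))
for n in["top","side","wrist"]:
    q=dict(np.load(f"pics/{n}0c.npz"))["extrinsics"];print(n,-q[:3,:3].T@q[:3,3], -q[2,:3])
E
```

```text
250 [143.9 222.9] [0.4486 0.3866 0.098 ]
25 [164.9 197.1] [0.5487 0.3238 0.04  ]
green250 [186.6 205.1] [0.5101 0.2308 0.098 ]
bottlefoot [143.4 169.6] [0.6637 0.4164 0.01  ]
125 [322.4 184.6] [ 0.5795 -0.2762  0.07  ]
50 [353.6 222.4] [ 0.4349 -0.3924  0.05  ]
green50 [331.2 210.4] [ 0.4826 -0.3093  0.05  ]
gobletfoot [355.4 177.9] [ 0.6143 -0.4236  0.    ]
smallglass [302.9 160.4] [ 0.6895 -0.2163  0.    ]
corkscrew [117.1 215.9] [0.4832 0.5162 0.01  ]
[[ 0.4713 -0.1114]
 [ 0.4936 -0.0677]
 [ 0.521  -0.0152]
 [ 0.5526  0.0471]]
[ 0.51536472 -0.02567368] [0.45680971 0.88956444] 62.81856544481832
[[ 0.4715 -0.1111]
 [ 0.4939 -0.0675]
 [ 0.5208 -0.015 ]
 [ 0.5524  0.0464]]
top [ 3.66733043e-01 -1.35071566e-03  1.46915254e+00] [ 0.12754175 -0.01779752 -0.99167351]
side [-0.54269489 -0.58173206  0.78928   ] [ 0.7639968   0.37945333 -0.52184678]
wrist [0.12515915 0.53851418 0.37391285] [ 0.2453653  -0.09079724 -0.96516928]
```

>>> {"fn": "arm_command", "kwargs": {
  "increments": [
    [2.2,-1.1,-0.5,0,0,-8.1],
    [2.2,-1.1,-0.5,0,0,-8.1],
    [2.2,-1.1,-0.5,0,0,-8.1],
    [2.2,-1.1,-0.5,0,0,-8.1],
    [2.2,-1.1,-0.5,0,0,-8.1],
    [2.2,-1.1,-0.5,0,0,-8.1],
    [2.2,-1.1,-0.5,0,0,-8.1],
    [2.2,-1.1,-0.5,0,0,-8.1],
    [2.2,-1.1,-0.5,0,0,-8.1],
    [2.2,-1.1,-0.5,0,0,-8.1],
    [2.0,-1.0,-0.3,0,0,-8.1],
    [2.0,-1.0,-0.0,0,0,-8.1]
  ],
  "gripper": 1
}}

```text
clock: 1.35
eef_pos: [0.4485, 0.3861, 0.2496]
ee_rot: [0.0, 0.855, 0.519, -0.001]
contact_force: [-0.4, 0.7, 0.8]
grip_width: 1.0
```

>>> {"fn": "arm_command", "kwargs": {
  "increments": [
    [0,0,0,0,0,0],
    [0,0,0,0,0,0],
    [0,0,0,0,0,0]
  ]
}}

```text
clock: 1.65
eef_pos: [0.4472, 0.3873, 0.2508]
ee_rot: [-0.0, 0.853, 0.522, -0.0]
contact_force: [0.3, -0.4, -0.1]
grip_width: 1.001
```

```bash
cat > look.py <<'E'
import sys
from station import arm
from h import *
n=sys.argv[1]
s=arm.sense();c=arm.get_calibration("wrist");p,d=arm.get_image("wrist")
cv2.imwrite(f"pics/{n}.png",cv2.resize(p[:,:,::-1],(768,576),interpolation=cv2.INTER_CUBIC))
np.save(f"pics/{n}.npy",d);np.savez(f"pics/{n}c.npz",**c)
q=s["ee_rot"];w,x,y,z=q
Y=[2*(x*y-w*z),1-2*(x*x+z*z),2*(y*z+w*x)];Z=[2*(x*z+w*y),2*(y*z-w*x),1-2*(x*x+y*y)]
print(s["clock"],s["eef_pos"].round(4),"jaw",np.degrees(np.arctan2(Y[1],Y[0])).round(2),"Z",np.round(Z,4),"grip",round(s["grip_width"],3),"F",s["contact_force"].round(1))
E
python3 look.py w1
```

```text
1.65 [0.4472 0.3873 0.2508] jaw -27.07 Z [-7.e-04  0.e+00 -1.e+00] grip 1.001 F [ 0.3 -0.4 -0.1]
```

View pics/w1.png

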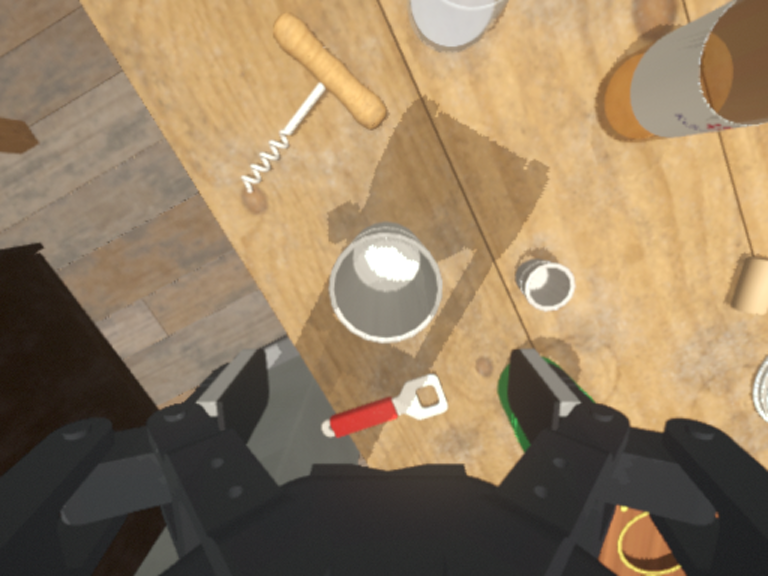

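```bash
python3 - <<'E'
from h import *
c=dict(np.load("pics/w1c.npz"))
S=lambda X,Y:((X+.5)/1.5-.5,(Y+.5)/1.5-.5)
print(atz(c,S(386,288),.098),atz(c,S(548,286),.04))
# check: project rims
t=np.linspace(0,2*np.pi,100)
p=cv2.imread("pics/w1.png")
for P,r,z in[(atz(c,S(386,288),.098),.033,.098),(atz(c,S(548,286),.04),.018,.04)]:
    q=proj(c,np.c_[P[0]+r*np.cos(t),P[1]+r*np.sin(t),0*t+z])
    cv2.polylines(p,[np.int32(q*1.5)],True,(0,0,255),1)
cv2.imwrite("pics/w1o.png",cv2.resize(p[200:380,300:600],None,fx=2.5,fy=2.5))
E
```

```text
[0.44809815 0.39188116 0.098     ] [0.54614558 0.32584183 0.04      ]
```

View pics/w1o.png

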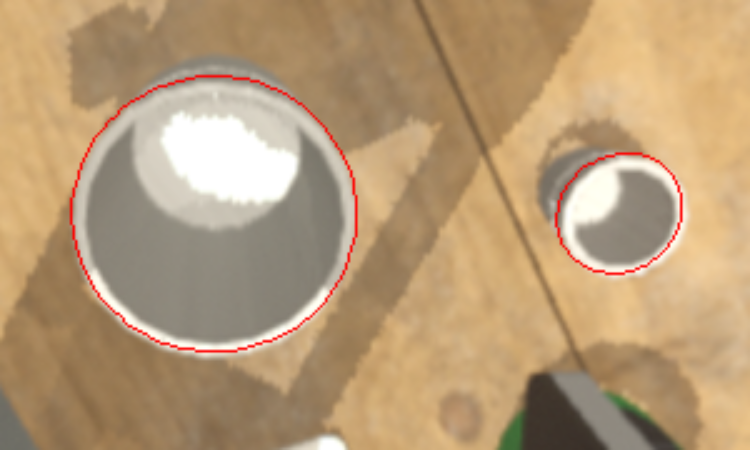

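>>> {"fn": "arm_command", "kwargs": {
  "increments": [
    [0.1,0.5,-2.5,0,0,0],
    [0,0,-3,0,0,0],
    [0,0,-3,0,0,0],
    [0,0,-3,0,0,0],
    [0,0,-2,0,0,0],
    [0,0,0,0,0,0],
    [0,0,0,0,0,0]
  ]
}}

```text
clock: 2.4
eef_pos: [0.4485, 0.3924, 0.1163]
ee_rot: [-0.0, 0.853, 0.522, 0.0]
contact_force: [0.8, -0.5, -0.2]
grip_width: 0.997
```

```bash
python3 look.py w2
```

```text
2.4 [0.4485 0.3924 0.1163] jaw -27.11 Z [-0.  0. -1.] grip 0.997 F [ 0.8 -0.5 -0.2]
```

View pics/w2.png

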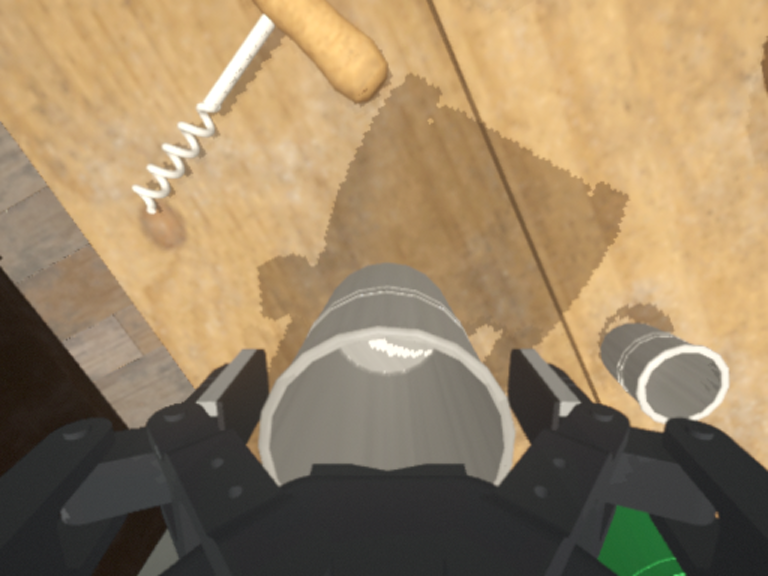

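Cup centred between the pads at (387, 440). Closing.

>>> {"fn": "arm_command", "kwargs": {
  "increments": [
    [0,0,0,0,0,0],
    [0,0,0,0,0,0],
    [0,0,0,0,0,0],
    [0,0,0,0,0,0],
    [0,0,0,0,0,0],
    [0,0,0,0,0,0],
    [0,0,0,0,0,0],
    [0,0,0,0,0,0],
    [0,0,0,0,0,0],
    [0,0,0,0,0,0]
  ],
  "gripper": 0
}}

```text
clock: 3.45
eef_pos: [0.4495, 0.3928, 0.1187]
ee_rot: [-0.001, 0.853, 0.521, 0.002]
contact_force: [-2.0, 0.7, 7.0]
grip_width: 0.74
```

>>> {"fn": "arm_command", "kwargs": {
  "increments": [
    [0,0,1,0,0,0],
    [0,0,2,0,0,0],
    [0,0,4,0,0,0],
    [0,0,4,0,0,0],
    [0,0,4,0,0,0],
    [0,0,0,0,0,0],
    [0,0,0,0,0,0]
  ]
}}

```text
clock: 4.15
eef_pos: [0.4493, 0.3919, 0.2673]
ee_rot: [0.0, 0.854, 0.521, 0.001]
contact_force: [0.4, -0.2, -3.0]
grip_width: 0.735
```

>>> {"fn": "arm_command", "kwargs": {
  "increments": [
    [0.5,-4,0,0,0,0],
    [0.5,-4.5,0,0,0,0],
    [0.5,-4.5,0,0,0,0],
    [0.5,-4.5,0,0,0,0],
    [0.5,-4.5,0,0,0,0],
    [0.5,-4.5,0,0,0,0],
    [0.5,-4.5,0,0,0,0],
    [0.5,-4.5,0,0,0,0],
    [0.5,-4.5,0,0,0,0],
    [0.3,-4.0,0,0,0,0],
    [0,-1.0,0,0,0,0],
    [0,0,0,0,0,0]
  ]
}}

```text
clock: 5.35
eef_pos: [0.496, -0.0594, 0.2634]
ee_rot: [-0.002, 0.854, 0.52, -0.002]
contact_force: [-1.3, 0.7, -2.6]
grip_width: 0.737
```

>>> {"fn": "arm_command", "kwargs": {
  "increments": [
    [0,0,0,0,0,0],
    [0,0,0,0,0,0]
  ]
}}

```text
clock: 5.55
eef_pos: [0.4967, -0.0567, 0.2652]
ee_rot: [-0.001, 0.853, 0.522, -0.0]
contact_force: [-0.2, -0.1, -3.1]
grip_width: 0.736
```

```bash
python3 look.py w3
```

```text
5.55 [ 0.4967 -0.0567  0.2652] jaw -27.07 Z [-1.4e-03  9.0e-04 -1.0e+00] grip 0.736 F [-0.2 -0.1 -3.1]
```

View pics/w3.png

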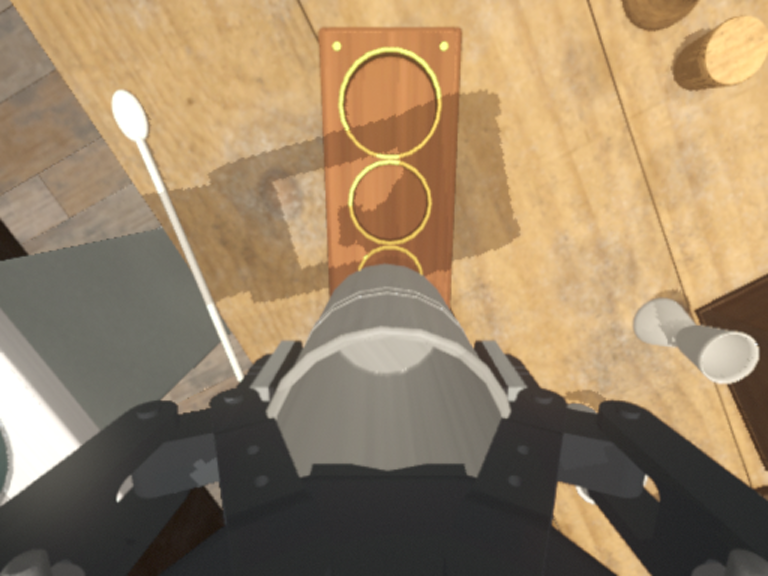

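```bash
python3 - <<'E'
from h import *
c=dict(np.load("pics/w3c.npz"))
S=lambda X,Y:((X+.5)/1.5-.5,(Y+.5)/1.5-.5)
a=atz(c,S(390.5,102.5),.022);b=atz(c,S(389.5,201),.022)
print(a,b,np.linalg.norm(a-b),np.degrees(np.arctan2(*(a-b)[1::-1])))
t=np.linspace(0,2*np.pi,100)
p=cv2.imread("pics/w3.png")
for P,r in[(a,.034),(b,.029)]:
    q=proj(c,np.c_[P[0]+r*np.cos(t),P[1]+r*np.sin(t),0*t+.022]); cv2.polylines(p,[np.int32(q*1.5)],True,(0,0,255),1)
# cup rim check from hand: foot
print(proj(c,[[.4967,-.0567,.2652-.116]])*1.5)
cv2.imwrite("pics/w3o.png",cv2.resize(p[20:260,300:500],None,fx=2.5,fy=2.5))
E
```

```text
[0.55182653 0.04819795 0.022     ] [ 0.51977675 -0.01309488  0.022     ] 0.06916646511756488 62.39510400727406
[[388.35994841 316.16196489]]
```

View pics/w3o.png

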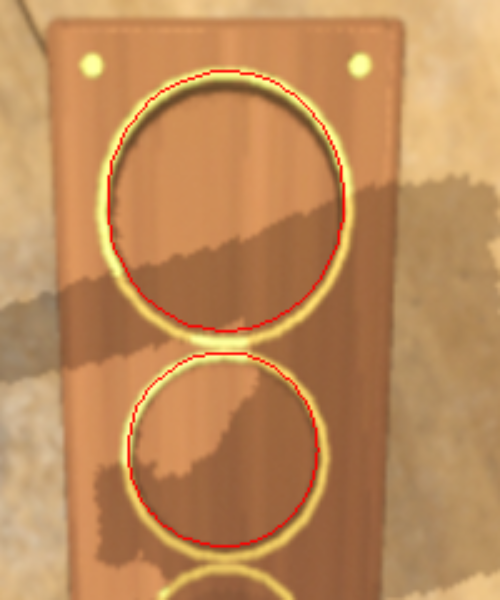

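>>> {"fn": "arm_command", "kwargs": {
  "increments": [
    [1.8,3.5,0,0,0,0],
    [1.8,3.5,-2,0,0,0],
    [1.9,3.4,-3,0,0,0],
    [0,0,-3,0,0,0],
    [0,0,-2,0,0,0],
    [0,0,-1,0,0,0],
    [0,0,0,0,0,0],
    [0,0,0,0,0,0],
    [0,0,0,0,0,0]
  ]
}}

```text
clock: 6.5
eef_pos: [0.5529, 0.0459, 0.158]
ee_rot: [0.001, 0.854, 0.521, 0.002]
contact_force: [-0.1, 0.4, -1.8]
grip_width: 0.738
```

```bash
python3 look.py w4; python3 - <<'E'
from station import arm
import cv2
p,_=arm.get_image("side");cv2.imwrite("pics/s4.png",cv2.resize(p[120:240,180:340,::-1],None,fx=5,fy=5,interpolation=cv2.INTER_CUBIC))
E
```

```text
6.5 [0.5529 0.0459 0.158 ] jaw -27.19 Z [ 3.8e-03 -1.0e-04 -1.0e+00] grip 0.738 F [-0.1  0.4 -1.8]
```

View pics/w4.png

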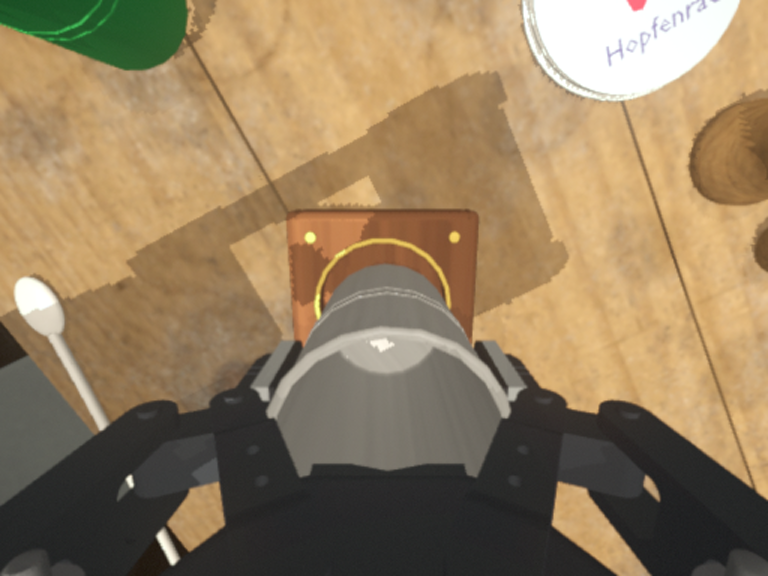

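View pics/s4.png

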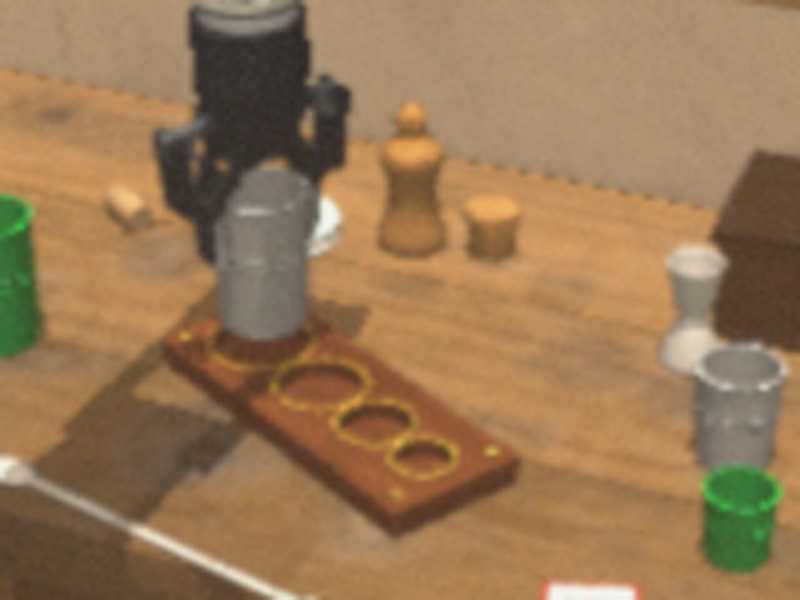

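```bash
python3 - <<'E'
from h import *
c=dict(np.load("pics/w4c.npz"))
p=cv2.imread("pics/w4.png");t=np.linspace(0,2*np.pi,100)
for P,col in [((.5517,.0472),(0,0,255)),((.553,.0475),(255,0,0))]:
    q=proj(c,np.c_[P[0]+.034*np.cos(t),P[1]+.034*np.sin(t),0*t+.022]); cv2.polylines(p,[np.int32(q*1.5)],True,col,1)
for P in [(.5529,.0459)]:
    q=proj(c,np.c_[P[0]+.026*np.cos(t),P[1]+.026*np.sin(t),0*t+.0405]); cv2.polylines(p,[np.int32(q*1.5)],True,(0,255,0),1)
cv2.imwrite("pics/w4o.png",cv2.resize(p[200:380,270:500],None,fx=3,fy=3))
E
```

```text
(no output)
```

View pics/w4o.png

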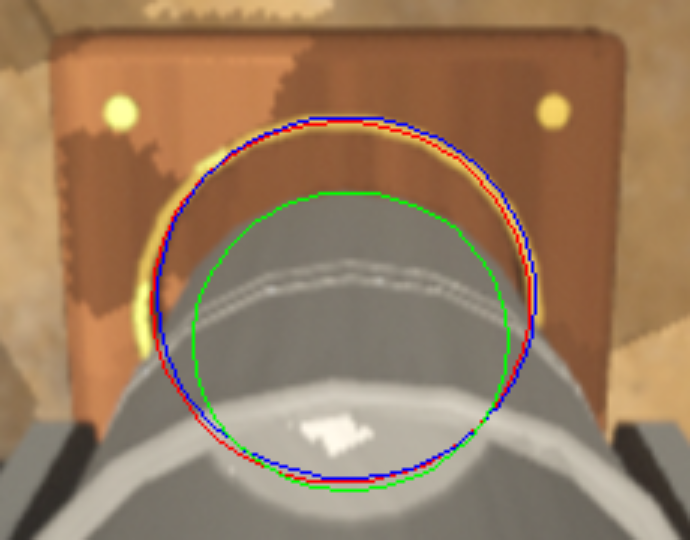

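>>> {"fn": "arm_command", "kwargs": {
  "increments": [
    [-0.15,0.15,0,0,0,0],
    [0,0,-1.0,0,0,0],
    [0,0,-0.8,0,0,0],
    [0,0,-0.5,0,0,0],
    [0,0,-0.3,0,0,0],
    [0,0,-0.2,0,0,0],
    [0,0,0,0,0,0],
    [0,0,0,0,0,0],
    [0,0,0,0,0,0]
  ]
}}

```text
clock: 7.5
eef_pos: [0.5505, 0.0475, 0.1286]
ee_rot: [0.0, 0.853, 0.521, 0.0]
contact_force: [-2.4, 0.4, 4.4]
grip_width: 0.738
```

>>> {"fn": "arm_command", "kwargs": {
  "increments": [
    [0,0,0,0,0,0],
    [0,0,0,0,0,0],
    [0,0,0,0,0,0],
    [0,0,0,0,0,0],
    [0,0,0,0,0,0],
    [0,0,0,0,0,0]
  ],
  "gripper": 1
}}

```text
clock: 8.1
eef_pos: [0.5505, 0.0474, 0.1279]
ee_rot: [0.0, 0.853, 0.521, 0.0]
contact_force: [-0.6, 0.3, 0.2]
grip_width: 1.003
```

```bash
python3 look.py w5
```

```text
8.1 [0.5505 0.0474 0.1279] jaw -27.19 Z [ 1.e-04 -1.e-04 -1.e+00] grip 1.003 F [-0.6  0.3  0.2]
```

View pics/w5.png

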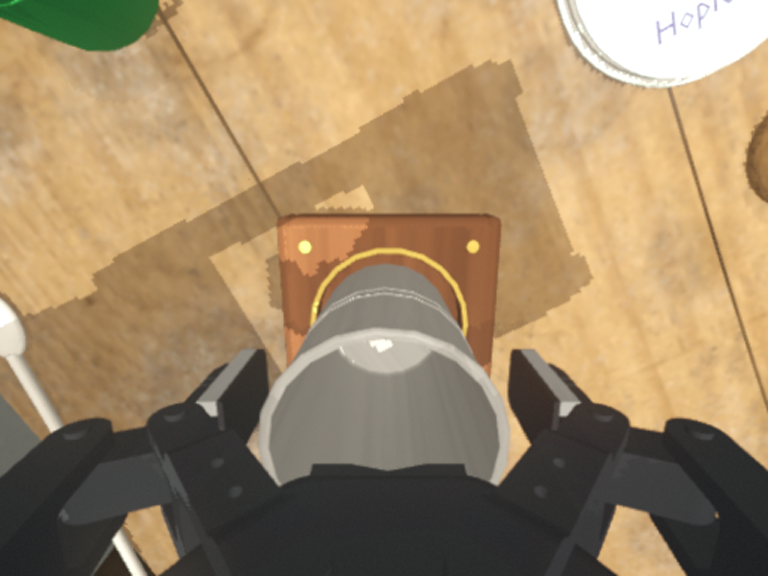

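>>> {"fn": "arm_command", "kwargs": {
  "increments": [
    [0,0,2,0,0,0],
    [0,0,4,0,0,0],
    [0,0,4,0,0,0],
    [0,0,3,0,0,0],
    [0.3,-4,0,0,0,0],
    [0.4,-4.5,0,0,0,0],
    [0.4,-4.5,0,0,0,0],
    [0.4,-4.5,0,0,0,0],
    [0.4,-4.5,0,0,0,0],
    [0.4,-4.5,0,0,0,0],
    [0.4,-4,-1,0,0,0],
    [0.2,-1.8,0,0,0,0]
  ]
}}

```text
clock: 9.35
eef_pos: [0.5786, -0.279, 0.2459]
ee_rot: [-0.001, 0.854, 0.52, -0.001]
contact_force: [0.8, 0.1, -1.2]
grip_width: 0.999
```

>>> {"fn": "arm_command", "kwargs": {
  "increments": [
    [0,0,0,0,0,0],
    [0,0,0,0,0,0],
    [0,0,0,0,0,0]
  ]
}}

```text
clock: 9.65
eef_pos: [0.5798, -0.274, 0.2485]
ee_rot: [0.0, 0.853, 0.522, 0.0]
contact_force: [-0.2, 0.8, 0.1]
grip_width: 1.003
```

```bash
python3 look.py w6
```

```text
9.65 [ 0.5798 -0.274   0.2485] jaw -27.08 Z [ 8.e-04  4.e-04 -1.e+00] grip 1.003 F [-0.2  0.8  0.1]
```

View pics/w6.png

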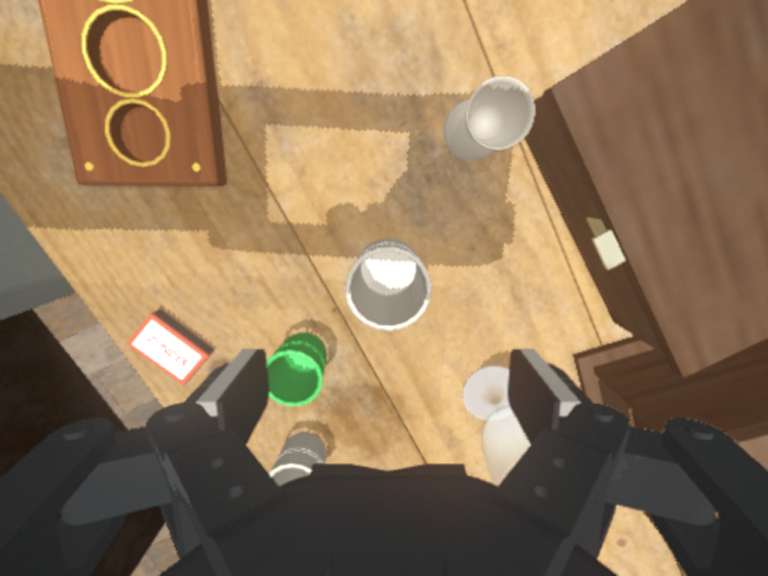

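```bash
python3 - <<'E'
from h import *
c=dict(np.load("pics/w6c.npz"))
S=lambda X,Y:((X+.5)/1.5-.5,(Y+.5)/1.5-.5)
print(atz(c,S(388.5,289),.07),"goblet",atz(c,S(487,392),0.),"g50",atz(c,S(295,378),.05), "wells",atz(c,S(138,132.5),.022),atz(c,S(123.5,51),.022))
E
```

```text
[ 0.57876369 -0.27679829  0.07      ] goblet [ 0.60496921 -0.41806508  0.        ] g50 [ 0.48350538 -0.31101319  0.05      ] wells [ 0.46994297 -0.11013601  0.022     ] [ 0.49190537 -0.06568116  0.022     ]
```

>>> {"fn": "arm_command", "kwargs": {
  "increments": [
    [-0.1,-0.3,-2.5,0,0,0],
    [0,0,-3.5,0,0,0],
    [0,0,-3.5,0,0,0],
    [0,0,-3,0,0,0],
    [0,0,-2.5,0,0,0],
    [0,0,0,0,0,0],
    [0,0,0,0,0,0]
  ]
}}

```text
clock: 10.4
eef_pos: [0.5788, -0.2776, 0.0985]
ee_rot: [-0.0, 0.853, 0.522, 0.0]
contact_force: [0.3, -0.4, 1.0]
grip_width: 0.998
```

>>> {"fn": "arm_command", "kwargs": {
  "increments": [
    [0,0,0,0,0,0],
    [0,0,0,0,0,0],
    [0,0,0,0,0,0],
    [0,0,0,0,0,0],
    [0,0,0,0,0,0],
    [0,0,0,0,0,0],
    [0,0,0,0,0,0],
    [0,0,0,0,0,0],
    [0,0,0,0,0,0],
    [0,0,0,0,0,0]
  ],
  "gripper": 0
}}

```text
clock: 11.4
eef_pos: [0.5794, -0.279, 0.1009]
ee_rot: [0.002, 0.853, 0.521, 0.001]
contact_force: [-1.2, 1.3, 6.2]
grip_width: 0.621
```

>>> {"fn": "arm_command", "kwargs": {
  "increments": [
    [0,0,0,0,0,0],
    [0,0,0,0,0,0],
    [0,0,0,0,0,0],
    [0,0,0,0,0,0],
    [0,0,0,0,0,0],
    [0,0,0.9,0,0,0],
    [0,0,0,0,0,0],
    [0,0,0,0,0,0]
  ],
  "gripper": 1
}}

```text
clock: 12.2
eef_pos: [0.5789, -0.2788, 0.1078]
ee_rot: [0.001, 0.853, 0.521, 0.0]
contact_force: [0.8, 0.2, 0.2]
grip_width: 0.996
```

>>> {"fn": "arm_command", "kwargs": {
  "increments": [
    [0,0,0,0,0,0],
    [0,0,0,0,0,0],
    [0,0,0,0,0,0],
    [0,0,0,0,0,0],
    [0,0,0,0,0,0],
    [0,0,0,0,0,0],
    [0,0,0,0,0,0],
    [0,0,0,0,0,0],
    [0,0,0,0,0,0]
  ],
  "gripper": 0
}}

```text
clock: 13.1
eef_pos: [0.5786, -0.2786, 0.1072]
ee_rot: [0.0, 0.853, 0.521, 0.0]
contact_force: [-0.6, 0.2, 3.9]
grip_width: 0.619
```

>>> {"fn": "arm_command", "kwargs": {
  "increments": [
    [0,0,1,0,0,0],
    [0,0,2,0,0,0],
    [0,0,4,0,0,0],
    [0,0,4,0,0,0],
    [0,0,2,0,0,0],
    [0,0,0,0,0,0],
    [-0.5,2.4,0,0,0,0],
    [-0.5,3,0,0,0,0],
    [-0.9,4,0,0,0,0],
    [-1,4,0,0,0,0],
    [-1,4,0,0,0,0],
    [-0.5,2,0,0,0,0]
  ]
}}

```text
clock: 14.3
eef_pos: [0.5325, -0.0814, 0.2341]
ee_rot: [-0.002, 0.853, 0.522, -0.001]
contact_force: [0.2, -0.6, -0.5]
grip_width: 0.622
```

>>> {"fn": "arm_command", "kwargs": {
  "increments": [
    [0,0,0,0,0,0],
    [0,0,0,0,0,0],
    [0,0,0,0,0,0]
  ]
}}

```text
clock: 14.6
eef_pos: [0.5343, -0.0855, 0.2357]
ee_rot: [-0.0, 0.854, 0.521, -0.001]
contact_force: [0.5, 0.6, -1.0]
grip_width: 0.619
```

```bash
python3 look.py w7
```

```text
14.6 [ 0.5343 -0.0855  0.2357] jaw -27.24 Z [-1.8e-03 -1.0e-04 -1.0e+00] grip 0.619 F [ 0.5  0.6 -1. ]
```

View pics/w7.png

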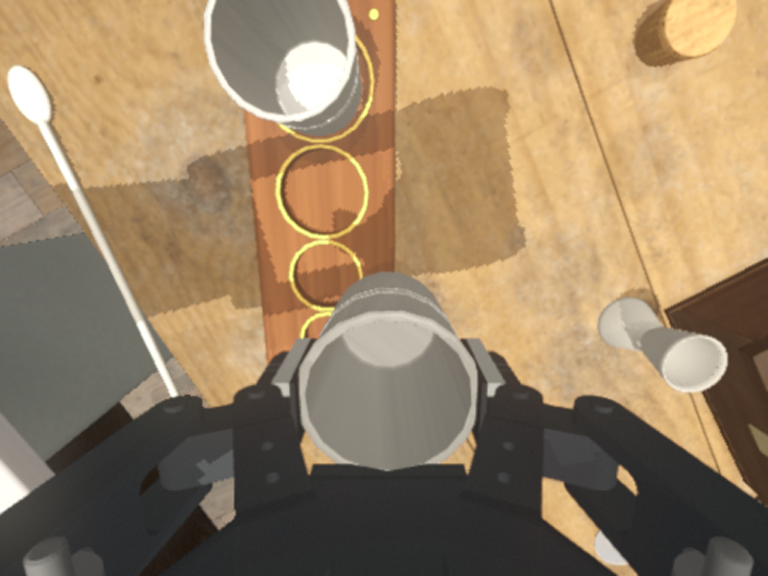

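```bash
python3 - <<'E'
from h import *
c=dict(np.load("pics/w7c.npz"))
S=lambda X,Y:((X+.5)/1.5-.5,(Y+.5)/1.5-.5)
a=atz(c,S(322,191),.022);b=atz(c,S(325.5,275),.022);print(a,b,np.linalg.norm(a-b))
E
```

```text
[ 0.51969386 -0.01351331  0.022     ] [ 0.49234832 -0.06646465  0.022     ] 0.05959548841228354
```

>>> {"fn": "arm_command", "kwargs": {
  "increments": [
    [-0.5,2.4,0,0,0,0],
    [-0.5,2.4,0,0,0,0],
    [-0.5,2.4,-1,0,0,0],
    [0,0,-3,0,0,0],
    [0,0,-3,0,0,0],
    [0,0,-2,0,0,0],
    [0,0,0,0,0,0],
    [0,0,0,0,0,0],
    [0,0,0,0,0,0]
  ]
}}

```text
clock: 15.55
eef_pos: [0.5207, -0.0133, 0.1487]
ee_rot: [0.001, 0.854, 0.521, 0.001]
contact_force: [0.1, -0.5, -0.4]
grip_width: 0.617
```

```bash
python3 look.py w8
```

```text
15.55 [ 0.5207 -0.0133  0.1487] jaw -27.23 Z [ 3.2e-03 -5.0e-04 -1.0e+00] grip 0.617 F [ 0.1 -0.5 -0.4]
```

View pics/w8.png

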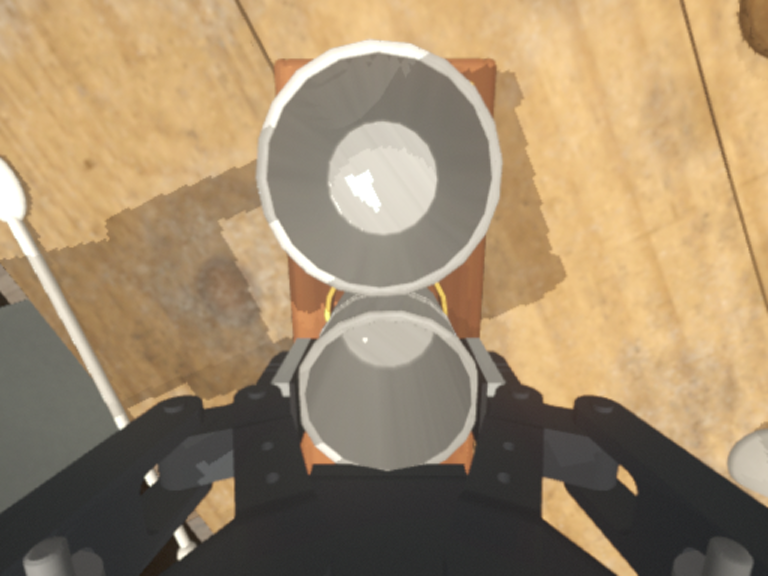

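>>> {"fn": "arm_command", "kwargs": {
  "increments": [
    [-0.05,-0.1,-0.5,0,0,0],
    [0,0,-1.0,0,0,0],
    [0,0,-0.7,0,0,0],
    [0,0,-0.5,0,0,0],
    [0,0,-0.3,0,0,0],
    [0,0,0,0,0,0],
    [0,0,0,0,0,0],
    [0,0,0,0,0,0]
  ]
}}

```text
clock: 16.4
eef_pos: [0.5189, -0.0135, 0.1171]
ee_rot: [-0.0, 0.853, 0.521, 0.0]
contact_force: [-1.6, -0.4, 3.2]
grip_width: 0.617
```

>>> {"fn": "arm_command", "kwargs": {
  "increments": [
    [0,0,0,0,0,0],
    [0,0,0,0,0,0],
    [0,0,0,0,0,0],
    [0,0,0,0,0,0],
    [0,0,0,0,0,0],
    [0,0,0,0,0,0]
  ],
  "gripper": 1
}}

```text
clock: 17.0
eef_pos: [0.519, -0.0136, 0.1169]
ee_rot: [0.0, 0.853, 0.521, 0.0]
contact_force: [0.7, -0.2, -0.7]
grip_width: 1.002
```

```bash
python3 look.py w9
```

```text
17.0 [ 0.519  -0.0136  0.1169] jaw -27.18 Z [ 1.e-04 -1.e-04 -1.e+00] grip 1.002 F [ 0.7 -0.2 -0.7]
```

View pics/w9.png

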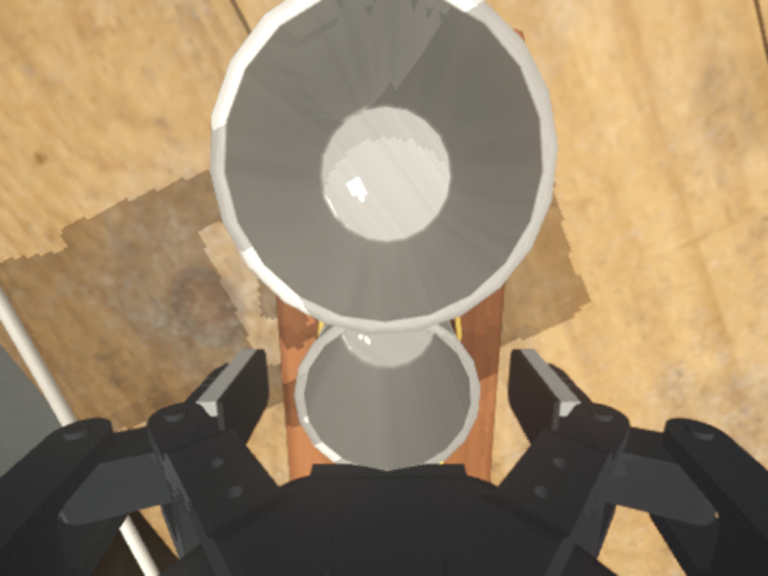

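>>> {"fn": "arm_command", "kwargs": {
  "increments": [
    [0,0,2,0,0,0],
    [0,0,4,0,0,0],
    [0,0,4,0,0,0],
    [-0.5,-2.4,3,0,0,0],
    [-1,-4.5,0,0,0,0],
    [-1,-4.5,0,0,0,0],
    [-1,-4.5,0,0,0,0],
    [-1,-4.5,0,0,0,0],
    [-1,-4.5,0,0,0,0],
    [-1,-4.5,0,0,0,0],
    [-1,-4.5,0,0,0,0],
    [-0.9,-4,0,0,0,0]
  ]
}}

```text
clock: 18.25
eef_pos: [0.4341, -0.3948, 0.2469]
ee_rot: [0.0, 0.854, 0.521, -0.0]
contact_force: [-0.4, 0.6, -0.0]
grip_width: 0.995
```

>>> {"fn": "arm_command", "kwargs": {
  "increments": [
    [0,0,0,0,0,0],
    [0,0,0,0,0,0],
    [0,0,0,0,0,0]
  ]
}}

```text
clock: 18.55
eef_pos: [0.4352, -0.3918, 0.2468]
ee_rot: [-0.0, 0.853, 0.521, 0.0]
contact_force: [-0.8, 0.7, 0.3]
grip_width: 0.998
```

```bash
python3 look.py w10
```

```text
18.55 [ 0.4352 -0.3918  0.2468] jaw -27.14 Z [ 0.e+00  8.e-04 -1.e+00] grip 0.998 F [-0.8  0.7  0.3]
```

View pics/w10.png

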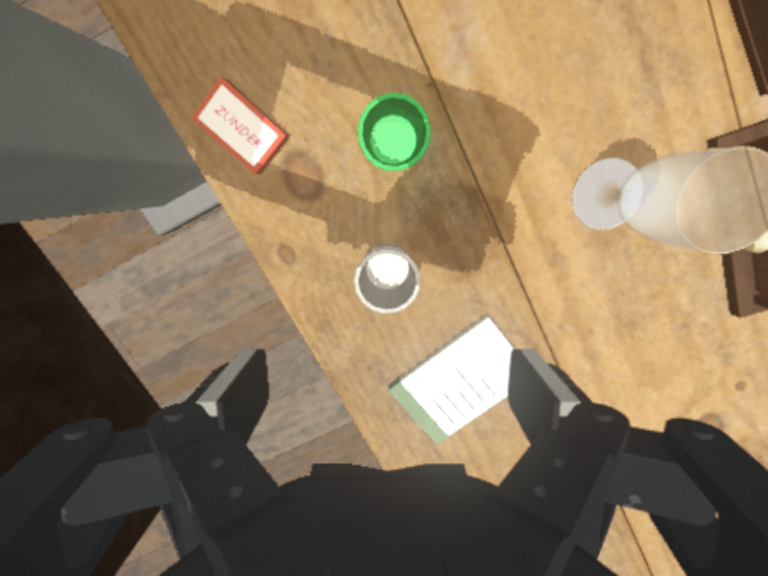

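```bash
python3 - <<'E'
from h import *
c=dict(np.load("pics/w10c.npz"))
S=lambda X,Y:((X+.5)/1.5-.5,(Y+.5)/1.5-.5)
print(atz(c,S(387.5,280),.05))
E
```

```text
[ 0.43412692 -0.39292443  0.05      ]
```

>>> {"fn": "arm_command", "kwargs": {
  "increments": [
    [-0.1,-0.1,-3,0,0,0],
    [0,0,-3.5,0,0,0],
    [0,0,-3.5,0,0,0],
    [0,0,-3.2,0,0,0],
    [0,0,-2.5,0,0,0],
    [0,0,0,0,0,0],
    [0,0,0,0,0,0]
  ]
}}

```text
clock: 19.3
eef_pos: [0.4346, -0.3927, 0.0904]
ee_rot: [-0.0, 0.853, 0.522, 0.0]
contact_force: [-1.2, -0.7, 0.4]
grip_width: 0.995
```

>>> {"fn": "arm_command", "kwargs": {
  "increments": [
    [0,0,0,0,0,0],
    [0,0,0,0,0,0],
    [0,0,0,0,0,0],
    [0,0,0,0,0,0],
    [0,0,0,0,0,0],
    [0,0,0,0,0,0],
    [0,0,0,0,0,0],
    [0,0,0,0,0,0],
    [0,0,0,0,0,0],
    [0,0,0,0,0,0],
    [0,0,0,0,0,0]
  ],
  "gripper": 0
}}

```text
clock: 20.4
eef_pos: [0.4344, -0.3942, 0.0919]
ee_rot: [0.001, 0.854, 0.521, 0.0]
contact_force: [-2.0, 0.5, 6.1]
grip_width: 0.484
```

>>> {"fn": "arm_command", "kwargs": {
  "increments": [
    [0,0,1,0,0,0],
    [0,0,2,0,0,0],
    [0,0,4,0,0,0],
    [0,0,4,0,0,0],
    [0,0,2,0,0,0],
    [0,0,0,0,0,0],
    [0.5,3,0,0,0,0],
    [0.6,4.5,0,0,0,0],
    [0.6,4.5,0,0,0,0],
    [0.6,4.5,0,0,0,0],
    [0.6,4,0,0,0,0],
    [0.5,3,0,0,0,0]
  ]
}}

```text
clock: 21.6
eef_pos: [0.4671, -0.1559, 0.2179]
ee_rot: [-0.002, 0.853, 0.522, -0.001]
contact_force: [0.8, 0.1, 0.4]
grip_width: 0.486
```

>>> {"fn": "arm_command", "kwargs": {
  "increments": [
    [0,0,0,0,0,0],
    [0,0,0,0,0,0],
    [0,0,0,0,0,0]
  ]
}}

```text
clock: 21.9
eef_pos: [0.4676, -0.1593, 0.2189]
ee_rot: [-0.0, 0.854, 0.521, -0.001]
contact_force: [0.5, 0.3, -0.4]
grip_width: 0.483
```

```bash
python3 look.py w11
```

```text
21.9 [ 0.4676 -0.1593  0.2189] jaw -27.23 Z [-1.6e-03  1.0e-04 -1.0e+00] grip 0.483 F [ 0.5  0.3 -0.4]
```

View pics/w11.png

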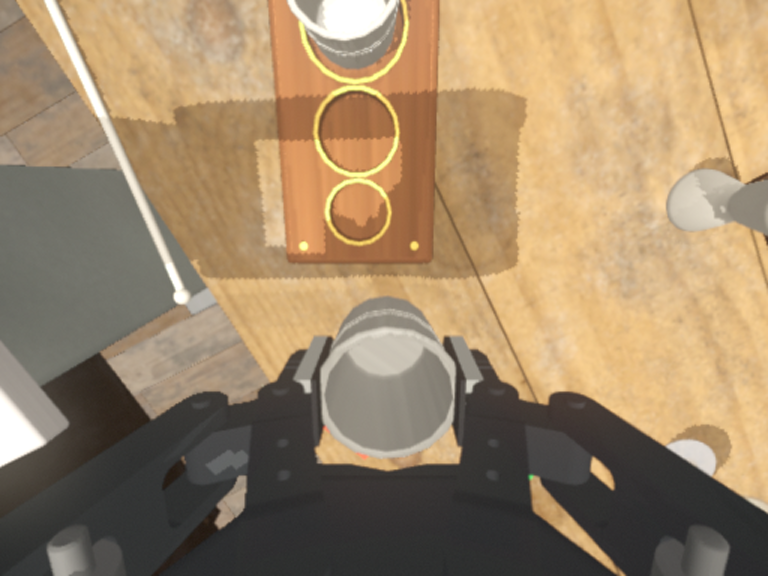

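```bash
python3 - <<'E'
from h import *
c=dict(np.load("pics/w11c.npz"))
S=lambda X,Y:((X+.5)/1.5-.5,(Y+.5)/1.5-.5)
a=atz(c,S(356.5,131),.022);b=atz(c,S(358,211.5),.022);print(a,b,np.linalg.norm(a-b))
E
```

```text
[ 0.49283996 -0.06639327  0.022     ] [ 0.47013895 -0.11033292  0.022     ] 0.0494573471083616
```

>>> {"fn": "arm_command", "kwargs": {
  "increments": [
    [0.8,3.1,0,0,0,0],
    [0.8,3.1,0,0,0,0],
    [0.9,3.1,0,0,0,0],
    [0,0,-2,0,0,0],
    [0,0,-3,0,0,0],
    [0,0,-3,0,0,0],
    [0,0,-1,0,0,0],
    [0,0,0,0,0,0],
    [0,0,0,0,0,0],
    [0,0,0,0,0,0]
  ]
}}

```text
clock: 22.95
eef_pos: [0.4942, -0.0663, 0.1319]
ee_rot: [0.001, 0.854, 0.521, 0.001]
contact_force: [0.6, 0.5, -0.7]
grip_width: 0.481
```

```bash
python3 look.py w12
```

```text
22.95 [ 0.4942 -0.0663  0.1319] jaw -27.22 Z [ 0.0037 -0.001  -1.    ] grip 0.481 F [ 0.6  0.5 -0.7]
```

View pics/w12.png

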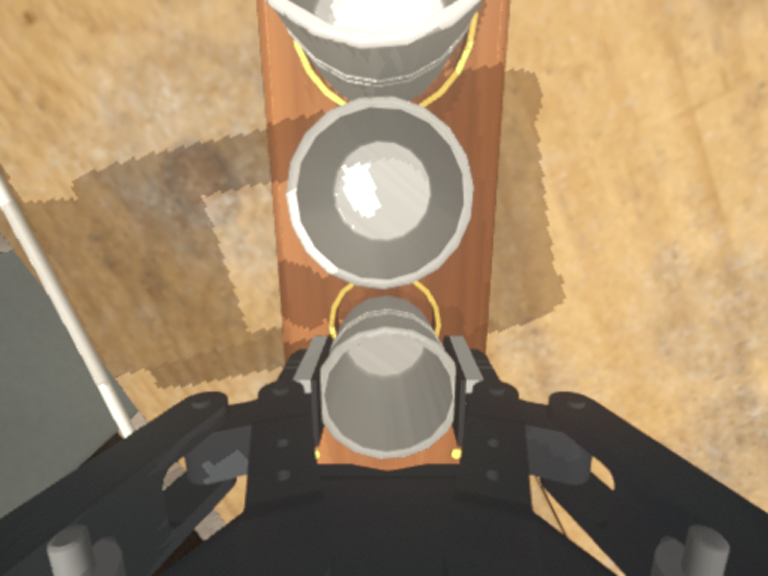

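>>> {"fn": "arm_command", "kwargs": {
  "increments": [
    [-0.1,0.0,-0.5,0,0,0],
    [0,0,-1.0,0,0,0],
    [0,0,-0.7,0,0,0],
    [0,0,-0.5,0,0,0],
    [0,0,-0.2,0,0,0],
    [0,0,-0.1,0,0,0],
    [0,0,0,0,0,0],
    [0,0,0,0,0,0],
    [0,0,0,0,0,0]
  ]
}}

```text
clock: 23.9
eef_pos: [0.4914, -0.0653, 0.1018]
ee_rot: [-0.001, 0.853, 0.521, -0.001]
contact_force: [-6.7, 1.9, 14.1]
grip_width: 0.484
```

>>> {"fn": "arm_command", "kwargs": {
  "increments": [
    [0,0,0,0,0,0],
    [0,0,0,0,0,0],
    [0,0,0,0,0,0],
    [0,0,0,0,0,0],
    [0,0,0,0,0,0],
    [0,0,0,0,0,0],
    [0,0,0,0,0,0]
  ],
  "gripper": 1
}}

```text
clock: 24.6
eef_pos: [0.492, -0.0656, 0.0998]
ee_rot: [-0.0, 0.853, 0.521, -0.0]
contact_force: [1.0, -0.2, -0.6]
grip_width: 0.996
```

```bash
python3 look.py w13
```

```text
24.6 [ 0.492  -0.0656  0.0998] jaw -27.19 Z [-1.e-04  0.e+00 -1.e+00] grip 0.996 F [ 1.  -0.2 -0.6]
```

View pics/w13.png

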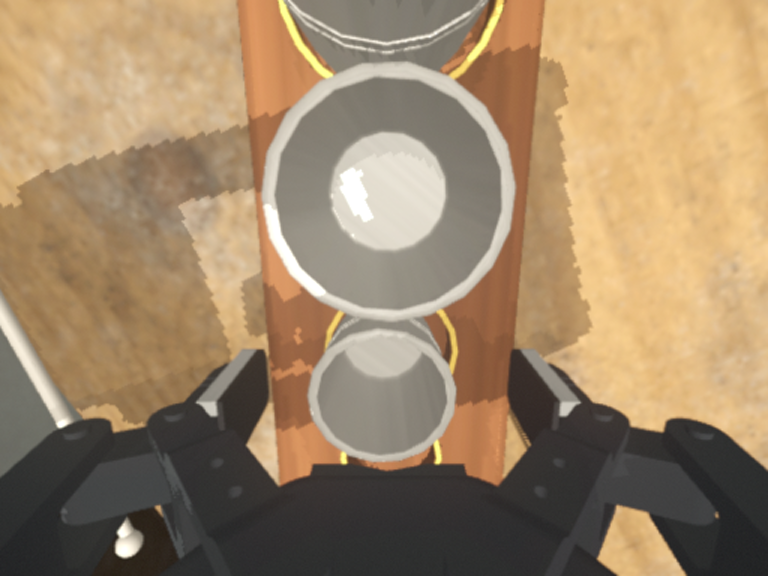

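>>> {"fn": "arm_command", "kwargs": {
  "increments": [
    [0,0,2,0,0,0],
    [0,0,4,0,0,0],
    [-1,-2,4,0,0,0],
    [-1,-2,3,0,0,0],
    [-1,-1,0,0,0,0],
    [0,0,0,0,0,0],
    [0,0,0,0,0,0]
  ]
}}

```text
clock: 25.35
eef_pos: [0.4614, -0.1152, 0.2285]
ee_rot: [-0.001, 0.854, 0.521, -0.0]
contact_force: [0.1, 1.0, -0.2]
grip_width: 0.998
```

```bash
python3 look.py w14
```

```text
25.35 [ 0.4614 -0.1152  0.2285] jaw -27.22 Z [-0.002   0.0015 -1.    ] grip 0.998 F [ 0.1  1.  -0.2]
```

View pics/w14.png

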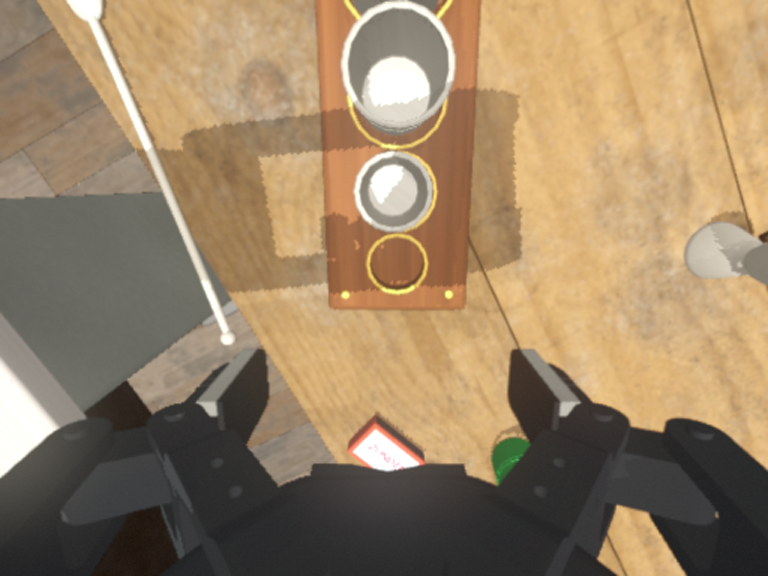

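```bash
python3 - <<'E'
from h import *
c=dict(np.load("pics/w14c.npz"))
S=lambda X,Y:((X+.5)/1.5-.5,(Y+.5)/1.5-.5)
p=cv2.imread("pics/w14.png");t=np.linspace(0,2*np.pi,100)
def circ(P,r,z,col):
    q=proj(c,np.c_[P[0]+r*np.cos(t),P[1]+r*np.sin(t),0*t+z]); cv2.polylines(p,[np.int32(q*1.5+.25)],True,col,1)
w25=atz(c,S(397.5,264),.022)[:2]; d=np.array([.459,.888])
w50=w25+.049*d;w125=w25+.108*d
print(w25,w50,w125)
r50=atz(c,S(393,191.5),.06)[:2];f50=atz(c,S(393.5,190),.0135)[:2]
r125=atz(c,S(398.5,66.5),.08)[:2];f125=atz(c,S(396.5,90),.013)[:2];print("50 rim,floor",r50-w50,f50-w50,"125",r125-w125,f125-w125)
circ(w25,.019,.022,(0,0,255));circ(w50,.024,.022,(0,0,255));circ(r50,.023,.06,(255,0,0));circ(w125,.029,.022,(0,0,255));circ(r125,.028,.08,(255,0,0))
cv2.imwrite("pics/w14o.png",cv2.resize(p[0:310,310:490],None,fx=3,fy=3)[330:])
cv2.imwrite("pics/w14p.png",cv2.resize(p[0:150,310:490],None,fx=3,fy=3))
E
```

```text
[ 0.47033981 -0.11121918] [ 0.49283081 -0.06770718] [ 0.51991181 -0.01531518]
50 rim,floor [-0.00257391  0.00338102] [-0.00196943  0.00277287] 125 [-0.00015797  0.00333335] [0.00129482 0.00562899]
```

View pics/w14o.png

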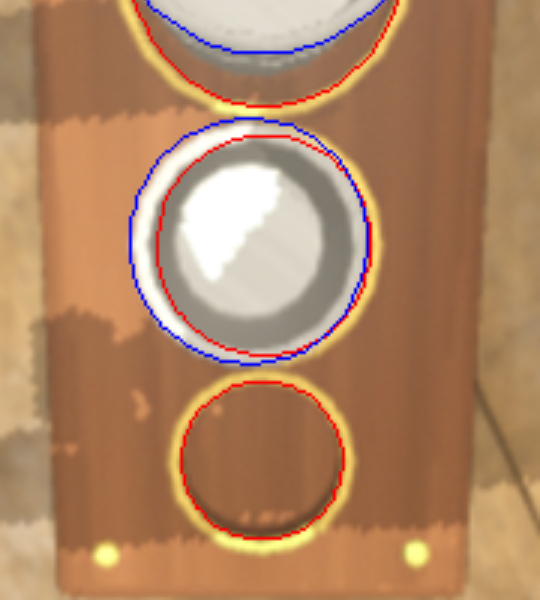

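View pics/w14p.png

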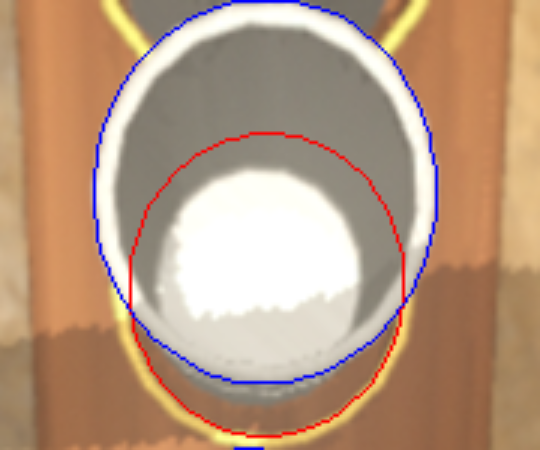

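>>> {"fn": "arm_command", "kwargs": {
  "increments": [
    [0.8,4,1,0,0,0],
    [0.8,4.5,1,0,0,0],
    [0.8,4.5,0,0,0,0],
    [0.9,4.5,0,0,0,0],
    [0.9,4.5,0,0,0,0],
    [0.9,4.5,0,0,0,0],
    [0.9,4.5,0,0,0,0],
    [0.9,4.5,0,0,0,0],
    [0.8,4.5,0,0,0,0],
    [0.8,4.0,0,0,0,0],
    [0,0,0,0,0,0],
    [0,0,0,0,0,0]
  ]
}}

```text
clock: 26.6
eef_pos: [0.546, 0.3258, 0.2472]
ee_rot: [-0.0, 0.853, 0.522, -0.002]
contact_force: [0.4, -0.4, 0.0]
grip_width: 1.004
```

>>> {"fn": "arm_command", "kwargs": {
  "increments": [
    [0,0,0,0,0,0],
    [0,0,0,0,0,0]
  ]
}}

```text
clock: 26.8
eef_pos: [0.5468, 0.3234, 0.2496]
ee_rot: [0.0, 0.854, 0.521, -0.0]
contact_force: [0.9, 0.9, 0.3]
grip_width: 1.003
```

```bash
python3 look.py w15
```

```text
26.8 [0.5468 0.3234 0.2496] jaw -27.26 Z [-6.e-04 -6.e-04 -1.e+00] grip 1.003 F [0.9 0.9 0.3]
```

View pics/w15.png

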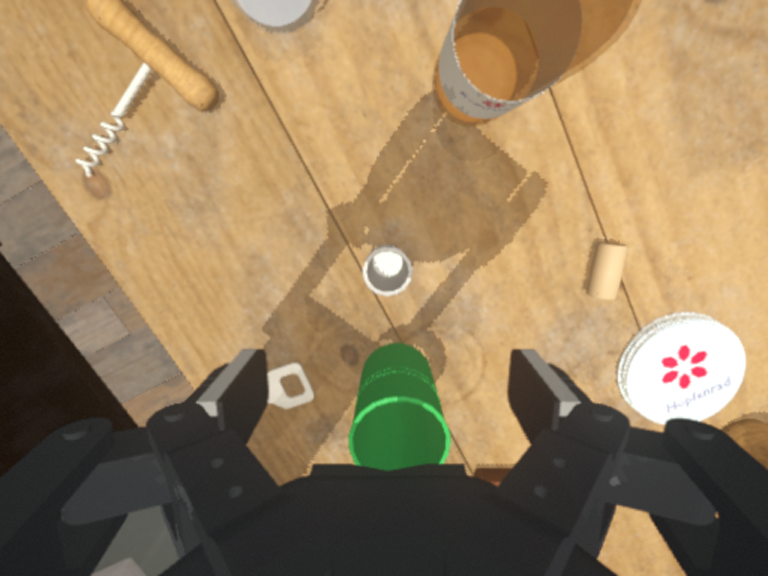

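```bash
python3 - <<'E'
from h import *
c=dict(np.load("pics/w15c.npz"))
S=lambda X,Y:((X+.5)/1.5-.5,(Y+.5)/1.5-.5)
print(atz(c,S(386.5,271),.04),atz(c,S(487,72),.0),"green rim",atz(c,S(400,442),.098))
E
```

```text
[0.54656276 0.32536089 0.04      ] [0.67381231 0.41449928 0.        ] green rim [0.50888933 0.23307382 0.098     ]
```

>>> {"fn": "arm_command", "kwargs": {
  "increments": [
    [0,0.2,-3,0,0,0],
    [0,0,-3.5,0,0,0],
    [0,0,-3.5,0,0,0],
    [0,0,-3.2,0,0,0],
    [0,0,-2.0,0,0,0],
    [0,0,-1.0,0,0,0],
    [0,0,0,0,0,0],
    [0,0,0,0,0,0]
  ]
}}

```text
clock: 27.65
eef_pos: [0.5478, 0.3263, 0.0895]
ee_rot: [0.0, 0.854, 0.521, 0.001]
contact_force: [-0.1, 0.7, -0.9]
grip_width: 1.0
```

>>> {"fn": "arm_command", "kwargs": {
  "increments": [
    [0,0,0,0,0,0],
    [0,0,0,0,0,0],
    [0,0,0,0,0,0],
    [0,0,0,0,0,0],
    [0,0,0,0,0,0],
    [0,0,0,0,0,0],
    [0,0,0,0,0,0],
    [0,0,0,0,0,0],
    [0,0,0,0,0,0],
    [0,0,0,0,0,0],
    [0,0,0,0,0,0],
    [0,0,0,0,0,0]
  ],
  "gripper": 0
}}

```text
clock: 28.85
eef_pos: [0.5475, 0.3267, 0.0891]
ee_rot: [0.0, 0.853, 0.521, 0.001]
contact_force: [-0.4, -0.3, 5.0]
grip_width: 0.376
```

>>> {"fn": "arm_command", "kwargs": {
  "increments": [
    [0,0,1,0,0,0],
    [0,0,2,0,0,0],
    [0,0,4,0,0,0],
    [0,0,4,0,0,0],
    [0,0,4,0,0,0],
    [0,0,1,0,0,0],
    [0,0,0,0,0,0]
  ]
}}

```text
clock: 29.55
eef_pos: [0.5476, 0.3268, 0.2507]
ee_rot: [0.0, 0.853, 0.521, 0.002]
contact_force: [-0.4, 0.1, -0.3]
grip_width: 0.375
```

```bash
python3 look.py w16
```

```text
29.55 [0.5476 0.3268 0.2507] jaw -27.18 Z [ 0.0045  0.0021 -1.    ] grip 0.375 F [-0.4  0.1 -0.3]
```

View pics/w16.png

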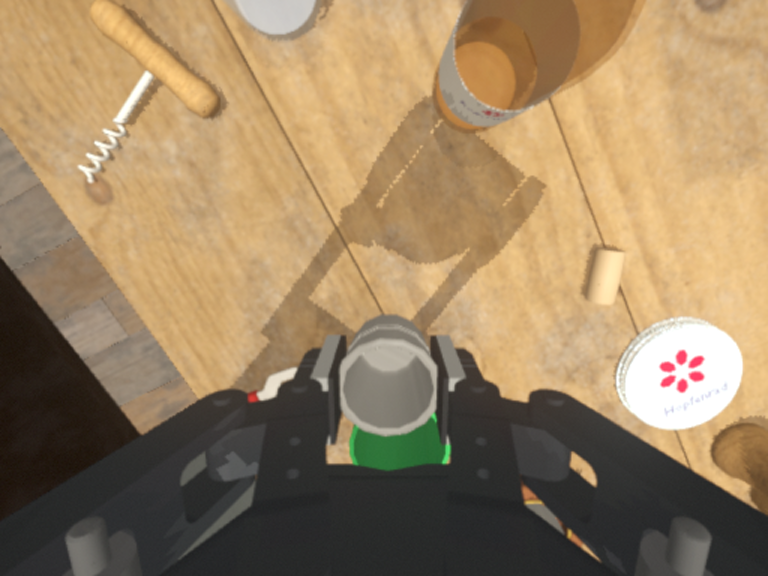

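>>> {"fn": "arm_command", "kwargs": {
  "increments": [
    [-0.9,-4,0,0,0,0],
    [-0.9,-4.5,0,0,0,0],
    [-1,-4.5,0,0,0,0],
    [-1,-4.5,0,0,0,0],
    [-1,-4.5,0,0,0,0],
    [-1,-4.5,0,0,0,0],
    [-1,-4.5,0,0,0,0],
    [-1,-4.5,0,0,0,0],
    [-1,-4.5,0,0,0,0],
    [-1,-4.5,-1,0,0,0],
    [-0.7,-4.5,-2,0,0,0],
    [0,0,0,0,0,0]
  ]
}}

```text
clock: 30.8
eef_pos: [0.4383, -0.167, 0.2118]
ee_rot: [-0.004, 0.855, 0.518, -0.004]
contact_force: [-0.2, 1.4, -1.7]
grip_width: 0.374
```

>>> {"fn": "arm_command", "kwargs": {
  "increments": [
    [0,0,0,0,0,0],
    [0,0,0,0,0,0],
    [0,0,0,0,0,0]
  ]
}}

```text
clock: 31.1
eef_pos: [0.4423, -0.1623, 0.2178]
ee_rot: [-0.0, 0.853, 0.522, 0.0]
contact_force: [0.3, 0.8, -0.6]
grip_width: 0.373
```

```bash
python3 look.py w17
```

```text
31.1 [ 0.4423 -0.1623  0.2178] jaw -27.05 Z [-1.e-04  5.e-04 -1.e+00] grip 0.373 F [ 0.3  0.8 -0.6]
```

View pics/w17.png

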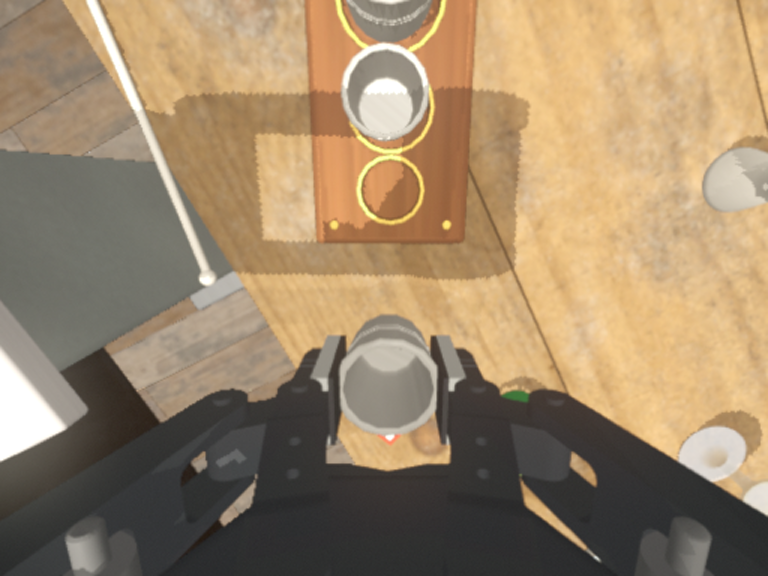

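```bash
python3 - <<'E'
from h import *
c=dict(np.load("pics/w17c.npz"))
S=lambda X,Y:((X+.5)/1.5-.5,(Y+.5)/1.5-.5)
print(atz(c,S(390.5,189.5),.022))
E
```

```text
[ 0.47044177 -0.11049096  0.022     ]
```

>>> {"fn": "arm_command", "kwargs": {
  "increments": [
    [1.4,2.6,0,0,0,0],
    [1.4,2.6,0,0,0,0],
    [0,0,-2,0,0,0],
    [0,0,-3,0,0,0],
    [0,0,-3,0,0,0],
    [0,0,-1,0,0,0],
    [0,0,0,0,0,0],
    [0,0,0,0,0,0],
    [0,0,0,0,0,0]
  ]
}}

```text
clock: 32.05
eef_pos: [0.4712, -0.1119, 0.1301]
ee_rot: [0.002, 0.853, 0.521, 0.001]
contact_force: [0.7, 0.4, -0.3]
grip_width: 0.375
```

```bash
python3 look.py w18
```

```text
32.05 [ 0.4712 -0.1119  0.1301] jaw -27.17 Z [ 0.0038 -0.0014 -1.    ] grip 0.375 F [ 0.7  0.4 -0.3]
```

View pics/w18.png

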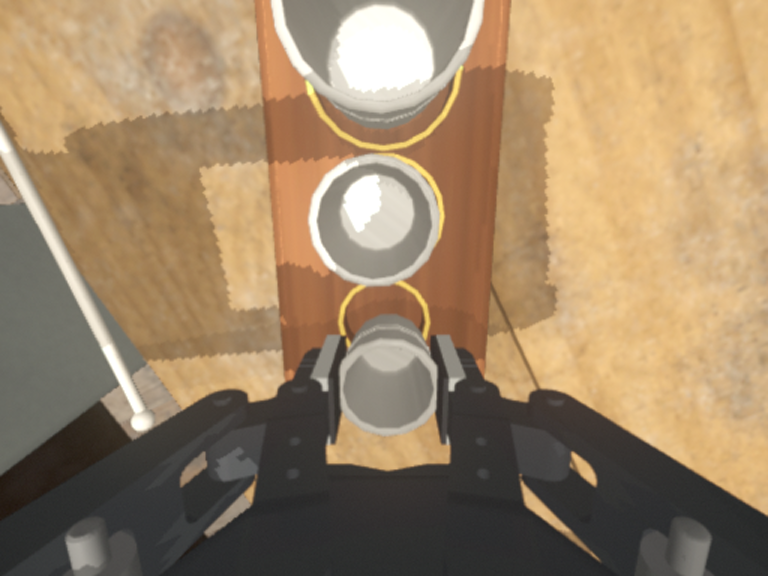

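>>> {"fn": "arm_command", "kwargs": {
  "increments": [
    [-0.05,0.1,-0.5,0,0,0],
    [0,0,0,0,0,0],
    [0,0,0,0,0,0],
    [0,0,0,0,0,0],
    [0,0,0,0,0,0]
  ]
}}

```text
clock: 32.6
eef_pos: [0.4695, -0.1107, 0.123]
ee_rot: [0.0, 0.854, 0.521, 0.0]
contact_force: [0.9, -0.3, -1.7]
grip_width: 0.373
```

```bash
python3 look.py w19
```

```text
32.6 [ 0.4695 -0.1107  0.123 ] jaw -27.19 Z [ 2.e-04 -1.e-04 -1.e+00] grip 0.373 F [ 0.9 -0.3 -1.7]
```

View pics/w19.png

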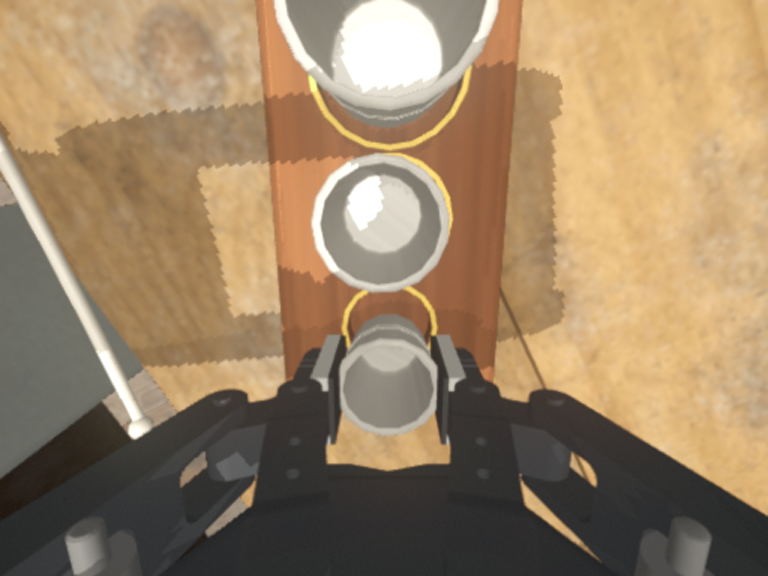

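Ring now centred at x≈390, cup at 389: aligned. Descend.

>>> {"fn": "arm_command", "kwargs": {
  "increments": [
    [0.05,0,-0.8,0,0,0],
    [0,0,-0.7,0,0,0],
    [0,0,-0.5,0,0,0],
    [0,0,-0.3,0,0,0],
    [0,0,-0.1,0,0,0],
    [0,0,0,0,0,0],
    [0,0,0,0,0,0],
    [0,0,0,0,0,0]
  ]
}}

```text
clock: 33.45
eef_pos: [0.47, -0.1106, 0.099]
ee_rot: [0.0, 0.853, 0.521, 0.0]
contact_force: [0.2, 0.6, 1.5]
grip_width: 0.374
```

>>> {"fn": "arm_command", "kwargs": {
  "increments": [
    [0,0,0,0,0,0],
    [0,0,0,0,0,0],
    [0,0,0,0,0,0],
    [0,0,0,0,0,0],
    [0,0,0,0,0,0],
    [0,0,0,0,0,0],
    [0,0,0,0,0,0]
  ],
  "gripper": 1
}}

```text
clock: 34.15
eef_pos: [0.47, -0.1106, 0.0989]
ee_rot: [0.0, 0.853, 0.521, 0.0]
contact_force: [0.2, 0.6, 0.5]
grip_width: 0.999
```

>>> {"fn": "arm_command", "kwargs": {
  "increments": [
    [0,0,1,0,0,0],
    [0,0,3,0,0,0],
    [0,0,4,0,0,0],
    [-1,-2,3,0,0,0],
    [-1,-2,2,0,0,0],
    [0,0,0,0,0,0],
    [0,0,0,0,0,0],
    [0,0,0,0,0,0]
  ]
}}

```text
clock: 34.95
eef_pos: [0.4496, -0.1499, 0.2277]
ee_rot: [-0.001, 0.853, 0.521, -0.0]
contact_force: [0.1, 0.3, -0.0]
grip_width: 1.003
```

```bash
python3 look.py w20; python3 - <<'E'
from station import arm
import cv2
p,_=arm.get_image("side");cv2.imwrite("pics/s20.png",cv2.resize(p[130:250,190:350,::-1],None,fx=5,fy=5,interpolation=cv2.INTER_CUBIC))
E
```

```text
34.95 [ 0.4496 -0.1499  0.2277] jaw -27.16 Z [-0.0018  0.0015 -1.    ] grip 1.003 F [ 0.1  0.3 -0. ]
```

View pics/w20.png

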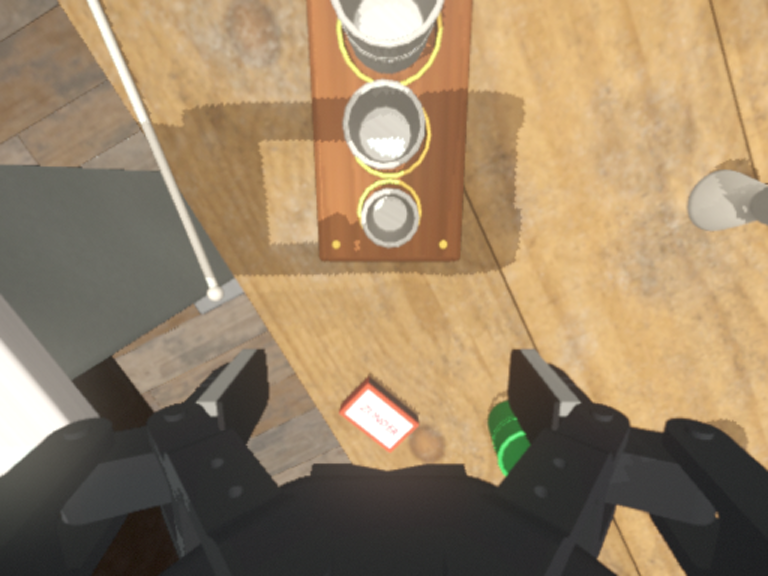

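View pics/s20.png

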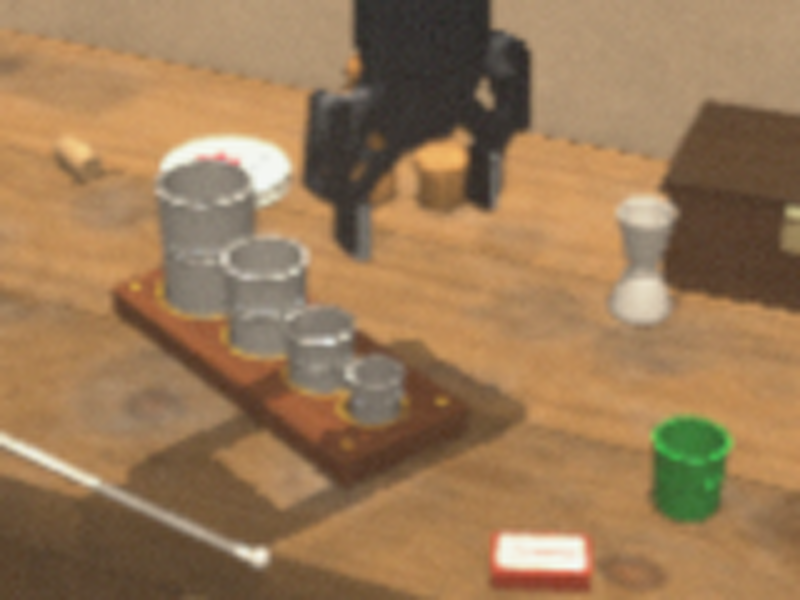

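```bash
cat > chk.py <<'E'
import sys
from h import *
n=sys.argv[1]
c=dict(np.load(f"pics/{n}c.npz"));d=np.load(f"pics/{n}.npy")
T=c["extrinsics"];R=T[:3,:3];o=-R.T@T[:3,3]
v,u=np.mgrid[0:384,0:512]
xy=cv2.undistortPoints(np.stack([u,v],-1).reshape(-1,1,2).astype(float),c["camera_matrix"],c["distortion"])[:,0]
z=d.reshape(-1);P=np.c_[xy[:,0]*z,-xy[:,1]*z,-z]@R+o
dd=np.array([.459,.8884]);w25=np.array([.4703,-.1105])
for m,s,h,r,zr in[("25",0,.04,.018,.05),("50",.049,.05,.023,.06),("125",.108,.07,.028,.08),("250",.177,.098,.033,.108)]:
    w=w25+s*dd
    k=(np.hypot(*(P[:,:2]-w).T)<r+.008)&(z>0)
    Q=P[k]; top=Q[(Q[:,2]>zr-.006)&(Q[:,2]<zr+.008)]
    fl=Q[(Q[:,2]>.0095)&(Q[:,2]<.018)&(np.hypot(*(Q[:,:2]-w).T)<r-.006)]
    if len(top)<10: print(m,"few");continue
    (x0,y0),rr=cv2.minEnclosingCircle(top[:,:2].astype(np.float32))
    A=np.c_[top[:,:2]-top[:,:2].mean(0),np.ones(len(top))];co=np.linalg.lstsq(A,top[:,2],rcond=None)[0]
    print(m,"n",len(top),"rim z med",np.median(top[:,2]).round(4),"centre off",np.round([x0-w[0],y0-w[1]],4),"r",round(rr,4),"tilt",co[:2].round(3),"floor z",np.median(fl[:,2]).round(4) if len(fl) else None,len(fl))
st=P[(np.abs(P[:,2]-.022)<.006)&(np.hypot(*(P[:,:2]-w25-.0*dd+.022*dd).T)<.02)];print("stand z",np.median(st[:,2]))
E
python3 chk.py w20
```

```text
25 n 442 rim z med 0.0505 centre off [-0.0007 -0.0016] r 0.018 tilt [0.014 0.016] floor z 0.0139 401
50 n 778 rim z med 0.0607 centre off [-0.0028  0.002 ] r 0.0229 tilt [-0.009 -0.018] floor z 0.014 893
125 n 485 rim z med 0.0807 centre off [-0.0046 -0.0051] r 0.0265 tilt [0.008 0.017] floor z 0.0139 1005
250 few
stand z 0.022771010564834243
```

>>> {"fn": "arm_command", "kwargs": {
  "increments": [
    [1.2,2.5,1,0,0,0],
    [1.2,2.5,1,0,0,0],
    [1.2,2.5,0,0,0,0],
    [1.2,2.5,0,0,0,0],
    [0,0,0,0,0,0],
    [0,0,0,0,0,0],
    [0,0,0,0,0,0]
  ]
}}

```text
clock: 35.75
eef_pos: [0.4976, -0.0508, 0.2482]
ee_rot: [-0.0, 0.853, 0.521, -0.001]
contact_force: [-0.6, 0.2, -0.5]
grip_width: 0.998
```

```bash
python3 look.py w21; python3 chk.py w21; python3 - <<'E'
from station import arm
import cv2
p,_=arm.get_image("side");cv2.imwrite("pics/s21.png",cv2.resize(p[80:280,90:440,::-1],None,fx=2.2,fy=2.2,interpolation=cv2.INTER_CUBIC))
E
```

```text
35.75 [ 0.4976 -0.0508  0.2482] jaw -27.18 Z [-1.5e-03 -1.0e-04 -1.0e+00] grip 0.998 F [-0.6  0.2 -0.5]
25 n 336 rim z med 0.0503 centre off [-0.0006 -0.0014] r 0.0181 tilt [0.02  0.032] floor z 0.0138 79
50 n 484 rim z med 0.0605 centre off [-0.0024  0.0024] r 0.0231 tilt [0.019 0.04 ] floor z 0.0138 456
125 n 810 rim z med 0.0805 centre off [-0.0003  0.0026] r 0.0281 tilt [0.005 0.012] floor z 0.0138 1171
250 n 1772 rim z med 0.1085 centre off [-0.003  -0.0006] r 0.0332 tilt [-0.012 -0.019] floor z 0.014 2153
stand z 0.022629087200615405
```

View pics/w21.png

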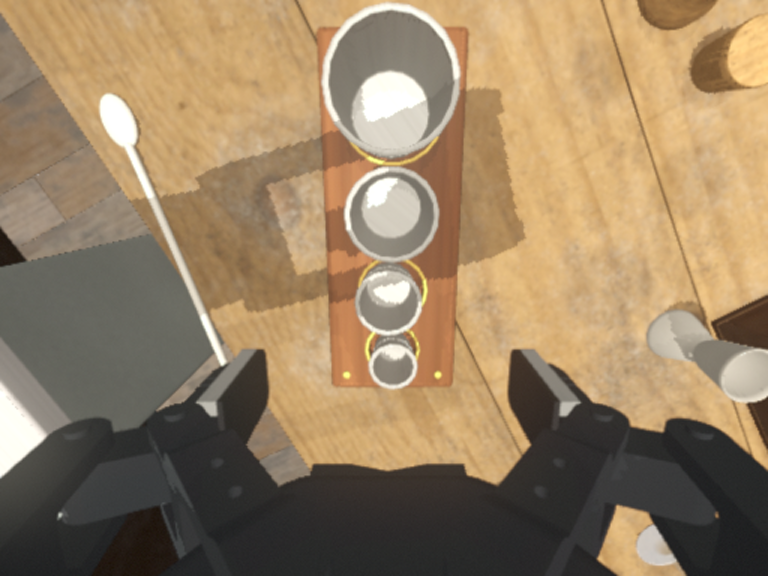

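View pics/s21.png

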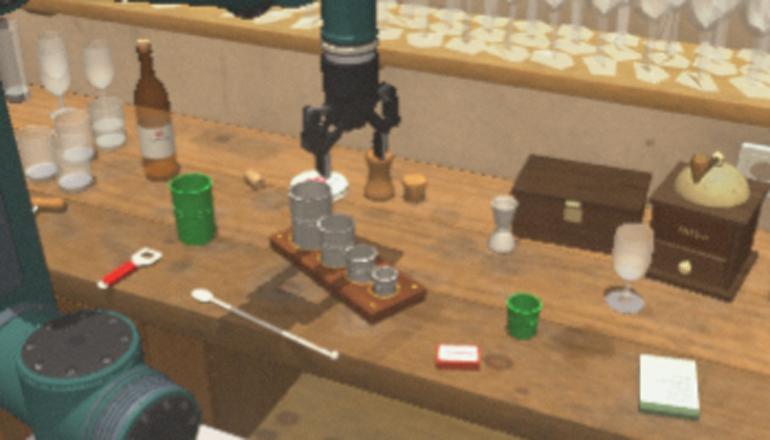

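```bash
python3 -c "
from station import arm
print(arm.hand_in(), arm.sense()['clock'])"
```

```text
the job is handed in; nothing more can be done
the job is handed in; nothing more can be done
```

All four measures are in the wells of their own size, open end up, and I handed the job in about 36 s into the 112 s allowed. The arm was clear of everything, and no verdict is reported.

- **Seating:** in the last wrist depth picture the rims stood 50, 60.5, 80.5 and 108.5 mm up, which matches all four resting on the well floors. Readings ran about 0.5 mm high throughout, including on the stand itself.
- **Centring:** the centres were within about 3.5 mm of their wells (limit 7 mm). measure_50 rests off-centre near its well's wall, about 3.4 mm off.
- **Upright:** the tilt I could measure was at most about 0.045 rad (limit 0.08). The highest value was for measure_50, which was partly hidden in that last view; the previous, clearer view gave about 0.02.
- **Disagreement:** one earlier check put measure_125 about 7 mm off, but its rim was cut off by the picture edge. The full view gave 2.6 mm.
- **Bystanders:** the side camera showed the bottle and the goblet still standing and both green look-alikes in place. I checked these by eye, without measuring their positions again.

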